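Add a slotted weight to a dead-weight regulator and bring it on line with the slide valves

ROBOT

A 6-joint arm with a two-finger parallel gripper is mounted at the origin on the work surface. World frame = base frame: x ahead of the robot, y to its left, z up, the work surface at z = 0. Lengths are in mm, angles in rad, forces in N, time in s.
With the tool pointing down it reaches from about 350 to 775 mm from the base axis. Payload 7.3 kg.
Tool frame: the origin (TCP) lies at the centre of the arm's flange, where the gripper is bolted on; the fingertips stand 178 mm ahead of it and the grasp point (between the pads) lies 159 mm ahead of it; z points along the fingers, y is the direction in which the jaws open and shut (so a half turn about z gives the same grasp; the last joint's range is limited). The gripper opens to 92 mm and grips with 3 to 60 N. Pads are 19 mm wide; open, the fingers measure 130 mm over their backs; the gripper's body (75 mm by 190 mm) begins 47 mm behind the grasp point.
Start: joints at [0.96, 0.342, 1.524, -0, 1.275, -0.146], TCP at [235.308, 469.316, 404.741] pointing down, gripper open.
Joint ranges: [-2.53, 2.53], [-0.77, 2.02], [0.04, 2.7], [-1, 4.14], [0.28, 2.66], [-3.11, 3.11]. Speed limits (rad/s): [2.57, 2.57, 3.14, 3.14, 3.14, 3.14].

INTERFACE

Orientations are given as [roll, pitch, yaw] about the fixed x, y, z axes, in that order (R = Rz(yaw) Ry(pitch) Rx(roll)).
In Python, from plant import status, viewer, ticket gives the robot as it stands.
- The arm moves only by the tool play_rows, never from a script. Its argument "commands" is a list of rows, each an object with "offset": the shift along the tool's x, y, z in m, a list of three; "twist": the turn about the tool's z in degrees. A call has 1 to 5 rows; each row shifts and turns the commanded pose from where the row before left it, along the tool's axes as they then stand; what a row does not reach is not made up. A row lasts 1/10 s, in which the tool goes at most 50 mm and 8.59 degrees, less where a joint would pass 70% of its speed; a pose out of reach is approached as far as the arm can. A call with a gripper value outside its range is refused whole. "jaw" is the closure in counts, from 0 (fully open) to 255 (shut), set as the call begins (left out, the last holds). The fingers move at their own pace and stop on an object; the grip force is fixed at half the most. Time passes only in rows, so rows that do not move let the fingers close. It gives the time, the measured TCP pose, the force and the opening at its end, in the units of the state.
- status.get_obs(): the state, without advancing time (a new reading comes with each control period).
- viewer.capture(name): name is "side" or "top"; returns the picture (384x512x3 uint8, red, green, blue); there is no depth.
- viewer.camera_params(name): a dict with "fov_y" (degrees; the focal length in pixels is half the picture's height over the tangent of half this angle, whatever the lens; pixels are square), "cx", "cy" (the principal point, pixels), "rvec" (rotation vector, rad) and "tvec" (3), from world to camera coordinates, as OpenCV has them. Camera axes: x right, y down, z forward; pixel columns grow to the right and rows downward; lengths in mm; the calibration is good to about 2 mm. A picture is of the moment at which its call begins. camera_params takes no time and is no camera call.
- ticket.close_job(): hands the job in, once; it reports no verdict.
The state is a dict: "time": time; "joint_positions": joint angles; "dq": joint speeds; "tau": joint torques, N m; "tool_pos": TCP position; "tcp_rot": TCP orientation; "contact_force": force on the tool from outside, world axes, zero at the start; "moment": the same for the moment, N m; "grip_width": finger opening in mm.
Only numpy, scipy, OpenCV 4.12 (cv2) and the standard library are available. Lean on these libraries where they do the work, as an engineer would, in place of code of your own. Each camera call takes 0.05 s, during which the arm holds its last target.

TASK

Bring the dead-weight regulator on line: pull the round vent knob fully out, then hang the largest loose slotted disc on the weight carrier, flat on top of the disc already there and with its slot turned at least a quarter turn away from that disc's slot, and let go of it. Then push the vent knob fully home, and after that pull the T-bar supply knob fully out. Never have both knobs out at once, and leave everything else on the bench where it is.

Things in the scene. Friction and masses are not known exactly. Their poses are not given: they have to be found in the camera images.
- vent_valve: Fixed vent slide valve: aluminium block 70 x 70 mm, 78 mm high, on a 90 x 90 x 6 mm foot. Origin: centre of its underside; z up. Front face at local x = -35 mm, a 4 mm thick, 22 mm wide collar on it; its round knob comes out along local -x (towards the robot) on an axis 52 mm above the bench, y = 0. Position and yaw vary; the valves may change places.
- supply_valve: Fixed supply slide valve: aluminium block 70 x 70 mm, 78 mm high, on a 90 x 90 x 6 mm foot. Origin: centre of its underside; z up. Front face at local x = -35 mm, a 4 mm thick, 22 mm wide collar on it; its T-bar knob comes out along local -x (towards the robot) on an axis 52 mm above the bench, y = 0. Position and yaw vary; the valves may change places.
- vent_knob (a point): Centre of the vent knob's foremost face; moves with it. Axes as its valve's: pull to -x, push home to +x. Valve-local x = -91 mm home, -121 mm out; 52 mm above the bench. Head: round steel mushroom, 36 mm diameter, 14 mm thick, back narrowed to 24 mm. Behind the head a 10 mm thick bare stem, 38 mm long (home) or 68 mm (out), runs to the collar, free above and below.
- supply_knob (a point): Centre of the supply knob's foremost face; moves with it. Axes as its valve's: pull to -x, push home to +x. Valve-local x = -91 mm home, -121 mm out; 52 mm above the bench. Head: level steel cross-bar, 52 mm long along y, 14 mm diameter. Behind the head a 10 mm thick bare stem, 38 mm long (home) or 68 mm (out), runs to the collar, free above and below.
- vent (a joint): How far the vent knob is out, m: 0 fully home (the start), 0.030 fully out at its stop. An over-centre spring holds it at both ends: the force needed starts at 6 N, peaks at about 9 N near a quarter of the travel and vanishes half way (0.015); beyond that the knob snaps to the other end by itself.
- supply (a joint): How far the supply knob is out, m: 0 fully home (the start), 0.030 fully out at its stop. An over-centre spring holds it at both ends: the force needed starts at 6 N, peaks at about 9 N near a quarter of the travel and vanishes half way (0.015); beyond that the knob snaps to the other end by itself.
- carrier: Fixed weight carrier on a round regulator (foot 80 mm, body 56 mm diameter). Origin: centre of its underside, on the rod axis; z up. Upwards: flat pan of 44 mm diameter, top at 64 mm; rod of 6 mm diameter up to 110 mm; round head of 22 mm diameter, 110 to 120 mm, too big for the slots, so discs go on from the side below it. A pipe stub sticks out to local +x at 22 mm height.
- add_disc: The disc to hang: loose brass slotted disc, 56 mm diameter (the largest), 14 mm thick, about 0.24 kg, flat on the bench. Origin: centre of its underside; z up; +x points from the centre out of the open mouth of the slot. Slot 13 mm wide, from the rim to the centre and 6.5 mm beyond; the disc is centred when the rod is at its origin.
- add_mouth (a point): Middle of the slot's mouth at the rim of the disc to hang, 28 mm along its +x from the centre and 7 mm above its underside.
- hung_disc: Loose brass slotted disc already on the carrier's pan around the rod, 48 mm in diameter, 14 mm thick (its top is 78 mm above the bench). Origin: centre of its underside; +x points out of its slot's mouth; same slot width. It stays there.
- spare_disc: Smallest loose brass slotted disc, 40 mm in diameter, 14 mm thick, flat on the bench; origin at the centre of its underside (a bystander; leave alone). It may change places with the disc to hang.
- media_bottle: Bottle with orange cap, 70 mm in diameter, 160 mm high; origin under its centre (a bystander; leave alone)
- jar: Jar with black lid, 56 mm in diameter, 60 mm high; origin under its centre (a bystander; leave alone)
- dish_stack: Stack of three culture dishes, 90 mm in diameter, 45 mm high; origin under its centre (a bystander; leave alone)
- beaker: Glass beaker, 68 mm in diameter, 85 mm high; origin under its centre (a bystander; leave alone)
- vial: Small amber vial with black cap, 24 mm in diameter, 59 mm high; origin under its centre (a bystander; leave alone)
- screwdriver: Screwdriver 170 mm long, lying along its x axis (a bystander; leave alone)
Not all that is in view belongs to the job. Leave any turquoise look-alike of the supply_valve alone. What is shaped like the add_disc but pink is not meant.

How it is judged (in metres and radians):
On the way, in this order (a step that is already met when the one before it is completed fails the run):
1. the vent knob is fully out, the supply knob still home (value of joint vent above 0.026 m and value of joint supply below 0.004 m), for 0.2 s.
2. with the vent out, the largest disc lies released on the carrier's disc with the slots staggered (all of step 1 and horizontal distance between each of add_disc, hung_disc and carrier below 0.01 m and z of add_disc in the frame of carrier between 0.075 and 0.082 m and angle between add_disc's own z axis and vertical below 0.1 rad and x of add_mouth in the frame of hung_disc below 0.012 m and z of hung_disc in the frame of carrier between 0.061 and 0.067 m and linear speed of add_disc below 0.02 m/s and contact force between add_disc and the fingers below 0.1 N), for 0.2 s.
3. the vent knob is fully home, the supply knob still home (value of joint each of vent, supply below 0.004 m), for 0.2 s.
4. the supply knob is fully out (value of joint supply above 0.026 m and value of joint vent below 0.004 m), for 0.2 s.
At the end, for the whole second after the job is handed in: Vent knob home (within 4 mm), supply knob out (over 26 of 30 mm); largest disc released, at rest, level (0.1 rad) on the first disc, both within 10 mm of the rod, its slot mouth under 12 mm along the first disc's slot direction (about 65 degrees or more apart) (all of step 4 and horizontal distance between each of add_disc, hung_disc and carrier below 0.01 m and z of add_disc in the frame of carrier between 0.075 and 0.082 m and angle between add_disc's own z axis and vertical below 0.1 rad and x of add_mouth in the frame of hung_disc below 0.012 m and z of hung_disc in the frame of carrier between 0.061 and 0.067 m and linear speed of add_disc below 0.02 m/s and contact force between add_disc and the fingers below 0.1 N); the robot touches nothing.
It fails at once if both knobs are more than 12 mm out at once (value of joint each of vent, supply above 0.012 m).
It fails at once if a bystander has been moved by more than 40 mm (distance of any of media_bottle, jar, dish_stack, beaker, vial, screwdriver, spare_disc from where it was at the start of the episode above 0.04 m).
It also fails if it takes over 72 s, if anything falls off the work surface, if the arm or the gripper's body presses on something with over 40 N, if the wrist force passes 120 N, or if a joint passes its speed limit or range.

## Working session

There is one attempt and no reset: what is moved stays moved. The work goes in short steps, Python scripts to look and compute and a tool call to move; the robot and the scene stay as the last step left them, time stands still between calls to the robot, and variables do not carry over. Pictures are saved under pics/ and viewed, and the job is handed in when it is done.

Besides the shell and the picture viewer there is one more tool, called after "Emit:" as name([rows], argument=value, ...), one row to a line, values as JSON. play_rows: Moves the arm, as the interface text tells. Its arguments: {"type":"object","properties":{"commands":{"type":"array"},"jaw":{"type":"number"}},"required":["commands"]}

```bash
ls; mkdir -p pics
python3 - <<'E'
from plant import status, viewer
import cv2
print(status.get_obs())
for n in("side","top"):
    p=viewer.camera_params(n);print(n,p)
    im=viewer.capture(n);cv2.imwrite(f"pics/{n}0.png",im[:,:,::-1])
E
```

```text
pics
{'time': 0.0, 'joint_positions': array([ 9.60000926e-01,  3.42711244e-01,  1.52503025e+00,  2.49608861e-05,
        1.27533850e+00, -1.46006349e-01]), 'dq': array([ 0.00146068, -0.00049613,  0.00121366, -0.00015657,  0.00063047,
       -0.00048884]), 'tau': array([ 5.19880396e-04, -4.31249607e+01, -2.44216543e+01,  7.18782982e-02,
        5.59766893e-02, -1.18896996e-04]), 'tool_pos': array([235.22625306, 469.20629677, 404.04607981]), 'tcp_rot': array([-3.14012461e+00, -2.40004578e-04,  2.67679614e+00]), 'contact_force': array([0.36171722, 0.00931054, 0.17755647]), 'moment': array([ 0.01051384, -0.05275277,  0.00803486]), 'grip_width': 91.65216690942268}
side {'fov_y': 42.83656282746229, 'cx': 253.392176045908, 'cy': 184.37700225183218, 'rvec': array([ 2.00790951, -0.85695581,  0.47058997]), 'tvec': array([-377.27997248,  264.89213048,  957.25136682])}
top {'fov_y': 53.680499619682685, 'cx': 253.54504460852414, 'cy': 190.06263699636477, 'rvec': array([ 2.13944288, -2.14119245,  0.15786275]), 'tvec': array([ -15.39063448,  535.44522358, 1257.94252134])}
```

Run:
```python
import cv2
for n in("side","top"):
    im=cv2.imread(f"pics/{n}0.png"); cv2.imwrite(f"pics/{n}0b.png",cv2.resize(im,(800,600),interpolation=cv2.INTER_CUBIC))
```

```text
(no output)
```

View pics/side0b.png

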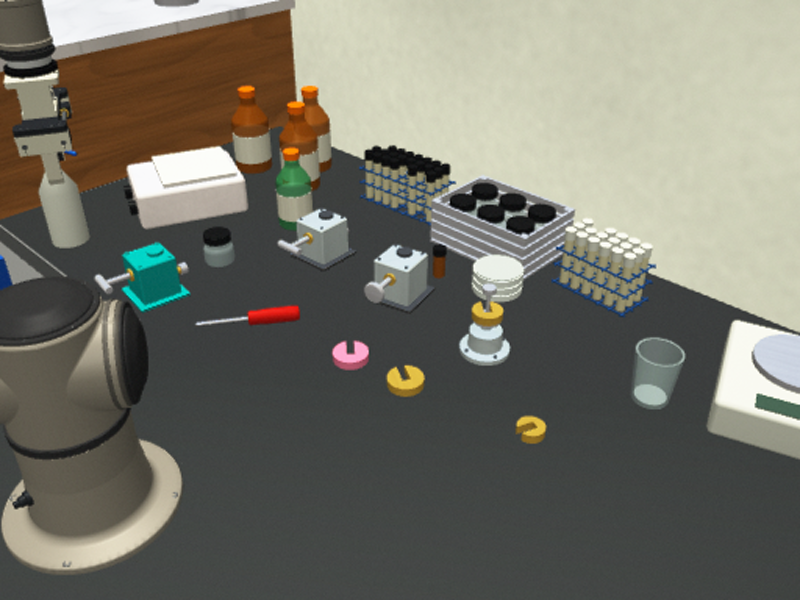

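View pics/top0b.png

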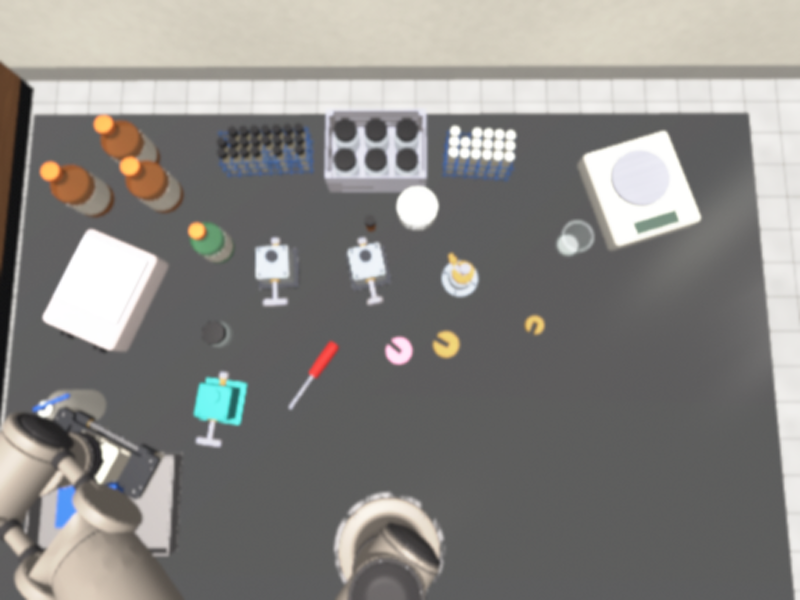

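The side view (800x600) shows these candidates:

| Wanted | Candidates, with pixels |
|---|---|
| Vent knob | Round-knob grey valve (400,275) |
| Supply knob | T-bar grey valve (322,240); turquoise look-alike (150,275), not this one |
| Disc to hang | Large brass disc (405,380); small brass spare (530,430), hung disc (487,315) and pink look-alike (350,355), none of these |

By the description I pick the large brass disc, the round-knob valve and the grey T-bar valve. Next I check them in a close crop and measure.

```bash
cat > h.py <<'E'
import numpy as np, cv2
from plant import viewer,status
def cam(n):
    p=viewer.camera_params(n); f=192/np.tan(np.radians(p['fov_y']/2))
    K=np.array([[f,0,p['cx']],[0,f,p['cy']],[0,0,1]]); R=cv2.Rodrigues(p['rvec'])[0]; return K,R,np.array(p['tvec'])
def proj(n,P):
    K,R,t=cam(n); q=(R@np.atleast_2d(P).T).T+t; q=q@K.T; return q[:,:2]/q[:,2:]
def ray(n,uv):
    K,R,t=cam(n); d=R.T@np.linalg.inv(K)@np.array([uv[0],uv[1],1.]); return -R.T@t,d/np.linalg.norm(d)
def plane(n,uv,z):
    o,d=ray(n,uv); return o+d*(z-o[2])/d[2]
def tri(a,b):
    A=np.zeros((3,3));B=np.zeros(3)
    for n,uv in(("side",a),("top",b)):
        o,d=ray(n,uv);M=np.eye(3)-np.outer(d,d);A+=M;B+=M@o
    X=np.linalg.solve(A,B); return X,[np.linalg.norm(np.cross(X-ray(n,uv)[0],ray(n,uv)[1])) for n,uv in(("side",a),("top",b))]
def crop(src,x0,y0,x1,y1,s,out):
    im=cv2.imread(src)[y0:y1,x0:x1]; cv2.imwrite(out,cv2.resize(im,None,fx=s,fy=s,interpolation=cv2.INTER_CUBIC))
E
python3 - <<'E'
from h import *
crop("pics/side0.png",170,120,350,290,4,"pics/sc.png")   # 720x680 too tall
crop("pics/side0.png",170,125,360,270,4,"pics/sc.png")
crop("pics/top0.png",150,140,350,240,4,"pics/tc.png")
for n in("side","top"):
    im=cv2.imread(f"pics/{n}0.png"); hsv=cv2.cvtColor(im,cv2.COLOR_BGR2HSV)
    m=cv2.inRange(hsv,(15,110,80),(30,255,255))
    k,l,st,c=cv2.connectedComponentsWithStats(m)
    for i in range(1,k):
        if st[i,4]>15: print(n,st[i],c[i], plane(n,c[i],14)[:2].round(1))
print(plane("top",(0,0),0), proj("top",[[0,0,0]]),proj("side",[[0,0,0]]))
E
```

```text
side [153  55   9   4  23] [157.30434783  56.39130435] [1075.2 1115.1]
side [193  55  11   3  28] [197.53571429  56.03571429] [1207.4  986.8]
side [184  65  11   4  31] [189.06451613  66.5483871 ] [1088.4  905.5]
side [182  95   9   4  27] [185.74074074  96.25925926] [865.9 660.2]
side [194 149   6   7  22] [197.31818182 151.59090909] [613.3 301. ]
side [246 175   7   8  28] [249.60714286 177.89285714] [615.7  80.9]
side [302 193  20  16 240] [311.54166667 200.85416667] [ 647.  -113.7]
side [247 234  25  20 375] [259.216      243.72533333] [ 425.6 -133.8]
side [330 266  20  18 280] [339.53928571 274.29285714] [ 470.8 -326.9]
top [61 74 11 10 85] [65.74117647 78.72941176] [953.3 672.8]
top [ 77 101  12  11  94] [ 82.58510638 105.93617021] [848.7 603.8]
top [ 27 104  10  11  86] [ 31.48837209 109.11627907] [837.1 788.5]
top [121 143  11  11  87] [125.72413793 147.49425287] [693.4 439.3]
top [287 163   5   6  23] [289.13043478 165.08695652] [ 628.5 -141.3]
top [290 174  12   7  40] [295.125 177.225] [ 584.9 -161.7]
top [336 202  12  12  91] [341.86813187 206.9010989 ] [ 480.1 -321.8]
top [277 212  17  17 182] [285.7032967  220.36813187] [ 433.6 -126.6]
[1280.64900322  956.98764719    0.        ] [[248.90277196 351.56882573]] [[ 60.47952236 319.82295104]]
```

View pics/sc.png

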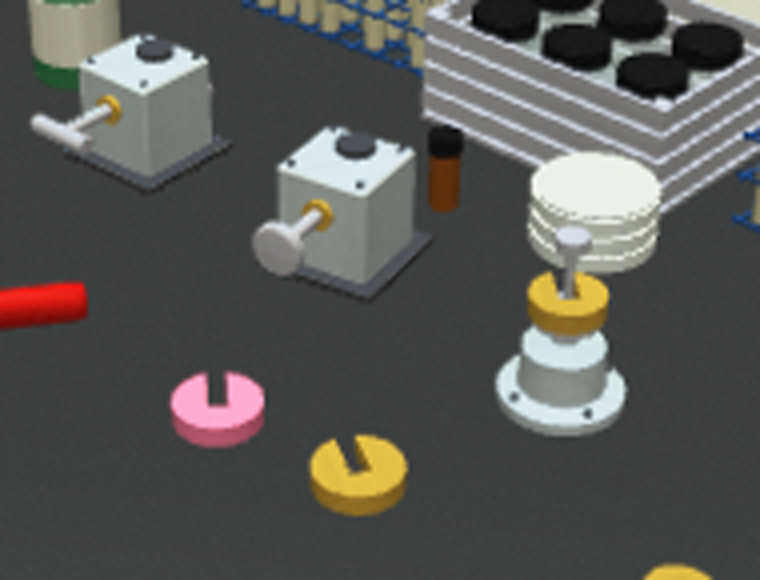

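View pics/tc.png

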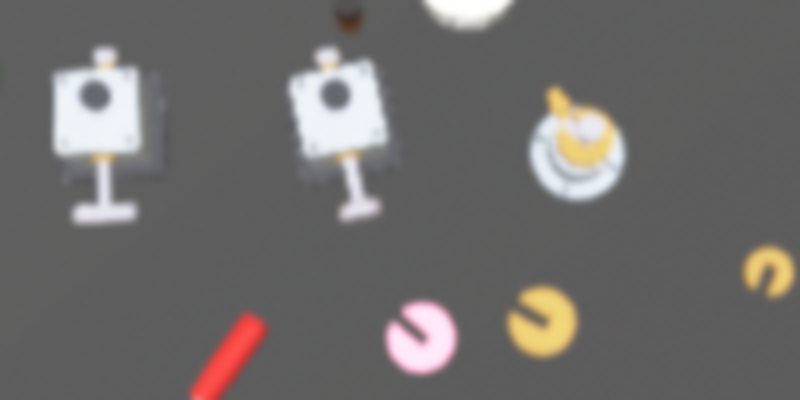

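Run:
```python
from h import *
from scipy.optimize import least_squares
for n in("side","top"): print(n,ray(n,(256,192))[0].round(0),ray(n,(256,192))[1].round(2))
S=6
def disc(n,box,z,vmin,r):
    im=cv2.imread(f"pics/{n}0.png"); x0,y0,x1,y1=box
    c=cv2.resize(im[y0:y1,x0:x1],None,fx=S,fy=S,interpolation=cv2.INTER_CUBIC)
    hsv=cv2.cvtColor(c,cv2.COLOR_BGR2HSV); m=cv2.inRange(hsv,(13,80,vmin),(32,255,255))
    cs,_=cv2.findContours(m,cv2.RETR_EXTERNAL,cv2.CHAIN_APPROX_NONE); C=max(cs,key=cv2.contourArea)
    pts=C[:,0,:].astype(float); uv=(pts+.5)/S-.5+[x0,y0]
    P=np.array([plane(n,u,z)[:2] for u in uv])
    H=cv2.convexHull(P.astype(np.float32))[:,0]
    f=least_squares(lambda q:np.hypot(H[:,0]-q[0],H[:,1]-q[1])-r,[*P.mean(0)],loss='soft_l1')
    g=least_squares(lambda q:np.hypot(H[:,0]-q[0],H[:,1]-q[1])-q[2],[*P.mean(0),r],loss='soft_l1')
    c0=g.x[:2]; d=np.hypot(*(P-c0).T); 
    # slot: interior points
    I=P[d<g.x[2]-5]-c0
    a=I.mean(0)
    M=P.mean(0)
    print(n,box,"fixr",f.x.round(1),"free",g.x.round(1),"innermost ang",np.degrees(np.arctan2(a[1],a[0])).round(1),len(I))
    return m,c
for v in(120,150,180):
  disc("side",(242,228,278,262),14,v,28); disc("top",(270,206,302,236),14,v,28)
disc("side",(325,262,356,290),14,150,20); disc("top",(330,198,356,220),14,150,20)
for v in(120,150,180):disc("side",(298,190,326,212),78,v,24)
im=cv2.imread("pics/side0.png");
print(cv2.cvtColor(im,cv2.COLOR_BGR2HSV)[236:258,259,2], cv2.cvtColor(im,cv2.COLOR_BGR2HSV)[190:210,311,2])
```

```text
side [-218. -727.  744.] [ 0.61  0.57 -0.56]
top [ 339.  -22. 1324.] [ 0.15 -0.   -0.99]
side (242, 228, 278, 262) fixr [ 432.1 -127. ] free [ 428.6 -131.6   33.3] innermost ang 20.9 181
top (270, 206, 302, 236) fixr [ 434.6 -125.6] free [ 435.  -124.5   30.8] innermost ang 61.3 91
side (242, 228, 278, 262) fixr [ 432.3 -127.2] free [ 432.3 -127.2   28.5] innermost ang 64.7 115
top (270, 206, 302, 236) fixr [ 435.5 -125.8] free [ 435.2 -124.7   30.4] innermost ang 61.3 92
side (242, 228, 278, 262) fixr [ 432.6 -127. ] free [ 432.5 -127.    27.6] innermost ang 67.1 120
top (270, 206, 302, 236) fixr [ 435.  -124.8] free [ 435.1 -124.6   28.6] innermost ang 61.2 94
side (325, 262, 356, 290) fixr [ 475.7 -323.5] free [ 475.6 -323.5   20.5] innermost ang 147.6 122Traceback (most recent call last):
  File "<stdin>", line 24, in <module>
  File "<stdin>", line 11, in disc
  File "h.py", line 11, in plane
    o,d=ray(n,uv); return o+d*(z-o[2])/d[2]
        ~~~^^^^^^
  File "h.py", line 9, in ray
    K,R,t=cam(n); d=R.T@np.linalg.inv(K)@np.array([uv[0],uv[1],1.]); return -R.T@t,d/np.linalg.norm(d)
          ~~~^^^
  File "h.py", line 4, in cam
    p=viewer.camera_params(n); f=192/np.tan(np.radians(p['fov_y']/2))
ValueError: time passes only in moves, steps and waits
```

```bash
cat > cams.py <<'E'
import numpy as np
C={"side":dict(fov_y=42.83656282746229,cx=253.392176045908,cy=184.37700225183218,rvec=np.array([2.00790951,-0.85695581,0.47058997]),tvec=np.array([-377.27997248,264.89213048,957.25136682])),
"top":dict(fov_y=53.680499619682685,cx=253.54504460852414,cy=190.06263699636477,rvec=np.array([2.13944288,-2.14119245,0.15786275]),tvec=np.array([-15.39063448,535.44522358,1257.94252134]))}
E
sed -i 's/p=viewer.camera_params(n)/p=C[n]/; 1a from cams import C' h.py
python3 - <<'E'
from h import *
crop("pics/side0.png",285,160,345,235,8,"pics/carr_s.png")
crop("pics/top0.png",275,150,320,195,12,"pics/carr_t.png")
crop("pics/side0.png",225,150,285,205,10,"pics/vent_s.png")
crop("pics/top0.png",160,145,255,200,8,"pics/valv_t.png")
crop("pics/side0.png",170,125,235,180,10,"pics/sup_s.png")
E
```

```text
(no output)
```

View pics/carr_s.png

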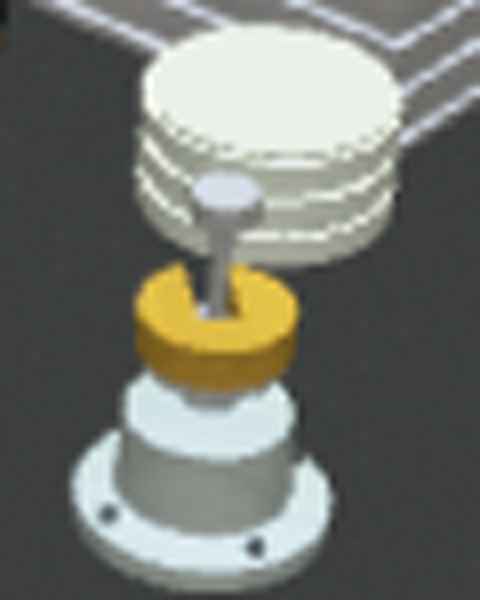

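View pics/carr_t.png

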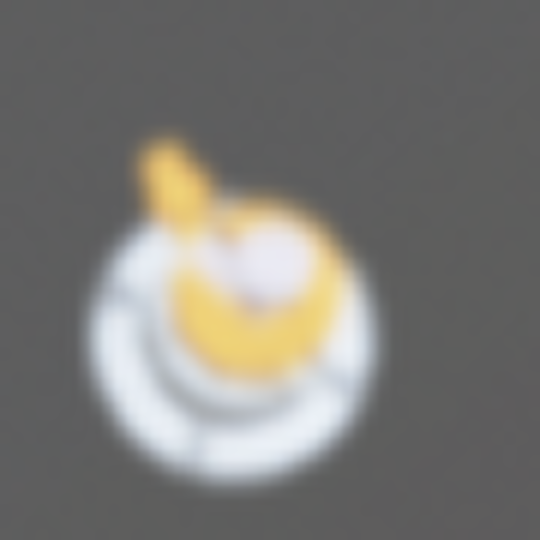

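View pics/vent_s.png

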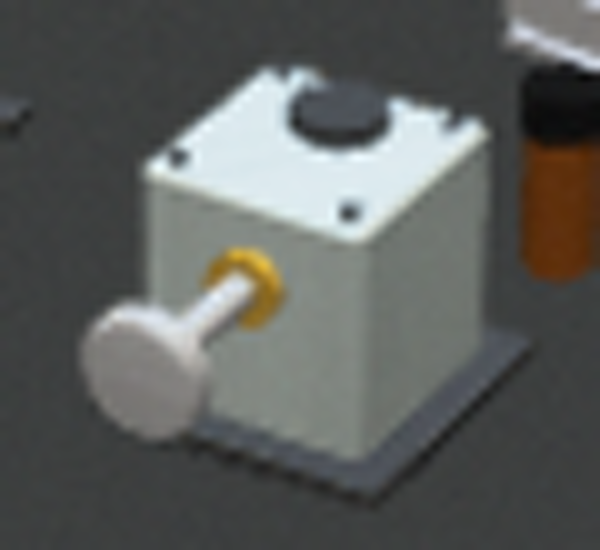

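View pics/sup_s.png

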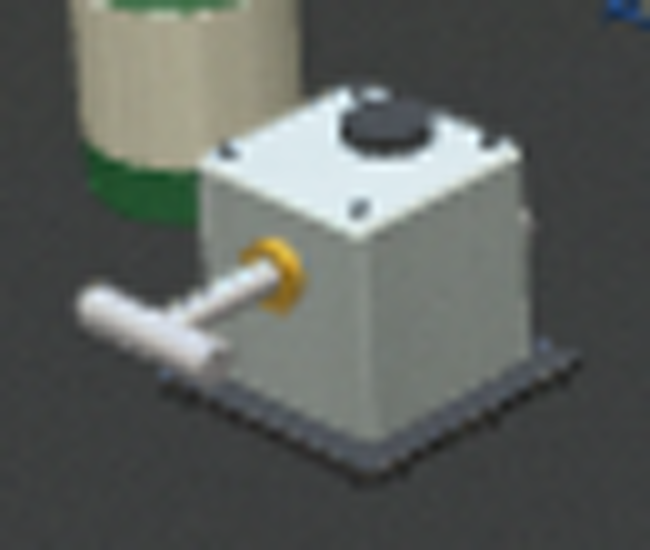

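View pics/valv_t.png

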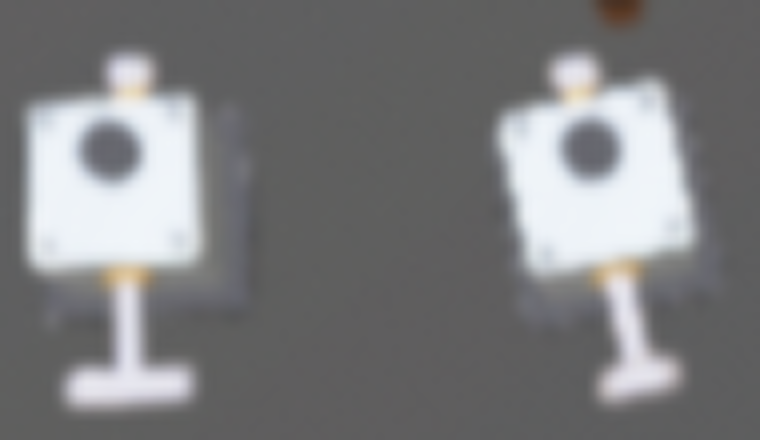

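Run:
```python
from h import *
def px(l,s,o): return [((x+.5)/s-.5+o[0],(y+.5)/s-.5+o[1]) for x,y in l]
def valve(name,ps,pt):
    for n,p in(("side",ps),("top",pt)):
        # order: front-left, front-right, back-right, back-left (as seen by robot)
        Q=np.array([plane(n,u,78)[:2] for u in p]); c=Q.mean(0)
        v=(Q[3]+Q[2]-Q[0]-Q[1]); w=(Q[0]+Q[3]-Q[1]-Q[2]); 
        print(name,n,c.round(1),"yaw",np.degrees(np.arctan2(v[1],v[0])).round(1),(np.degrees(np.arctan2(w[1],w[0]))-90).round(1),"sides",(np.linalg.norm(v)/2).round(1),(np.linalg.norm(w)/2).round(1))
valve("vent",px([(145,165),(362,243),(490,130),(272,68)],10,(225,150)),px([(528,275),(695,245),(660,82),(500,115)],8,(160,145)))
valve("sup",px([(203,162),(360,238),(522,155),(360,85)],10,(170,125)),px([(30,270),(200,265),(193,95),(28,100)],8,(160,145)))
print("vent collar", [plane("side",u,52)[:2].round(1) for u in px([(247,288)],10,(225,150))],[plane("top",u,52)[:2].round(1) for u in px([(617,272)],8,(160,145))])
print("vent face", [plane("side",u,52)[:2].round(1) for u in px([(145,376)],10,(225,150))],[plane("top",u,52)[:2].round(1) for u in px([(640,390)],8,(160,145))])
print("sup bar", [plane("side",u,52)[:2].round(1) for u in px([(97,305),(212,355)],10,(170,125))],[plane("top",u,52)[:2].round(1) for u in px([(65,388),(193,383)],8,(160,145))])
cs=px([(228,193)],8,(285,160))[0];ct=px([(267,266)],12,(275,150))[0]
print("head",plane("side",cs,120),plane("top",ct,120),tri(cs,ct))
print("body top", )
hs=px([(217,308),(211,315),(182,268),(232,270)],8,(285,160))
print("hung c, slot bottom, mouth l/r",[plane("side",u,78)[:2].round(1) for u in hs])
ht=px([(262,292),(235,290),(195,245)],12,(275,150))
print("hung top",[plane("top",u,78)[:2].round(1) for u in ht])
print("foot top",[plane("top",u,6)[:2].round(1) for u in px([(235,338)],12,(275,150))])
st=px([(160,145)],12,(275,150)); print("stub tip",plane("top",st[0],22))
# hung centre by circle
```

```text
vent side [603.   43.8] yaw 11.7 11.7 sides 65.0 68.3
vent top [608.3  49.4] yaw 11.2 11.1 sides 70.5 69.8
sup side [600.9 243.9] yaw 3.4 1.7 sides 65.4 67.2
sup top [607.3 252.2] yaw 3.3 1.7 sides 73.0 70.3
vent collar [array([570.,  38.])] [array([573.4,  41.6])]
vent face [array([521.2,  27.3])] [array([522.6,  31.5])]
sup bar [array([520.7, 269.3]), array([525.1, 223.7])] [array([523.8, 275.4]), array([525.8, 221.1])]
head [ 579.81487619 -161.59324249  120.        ] [ 583.16790388 -156.05424486  120.        ] (array([ 584.66369858, -157.1641282 ,  115.58844227]), [np.float64(0.8419241217102552), np.float64(0.84192412171025)])
body top
hung c, slot bottom, mouth l/r [array([ 580.7, -160.4]), array([ 576.5, -161.4]), array([ 590.3, -139.5]), array([ 600. , -151.1])]
hung top [array([ 584.3, -159.2]), array([ 584.9, -151.7]), array([ 597.7, -140.8])]
foot top [array([ 584.7, -159. ])]
stub tip [ 639.16557374 -136.32983174   22.        ]
```

```bash
cat > go.py <<'E'
import sys; from h import *
from scipy.spatial.transform import Rotation as Ro
def go(x,y,z,yawd):
    o=status.get_obs(); R=Ro.from_euler('xyz',o['tcp_rot']).as_matrix(); p=np.array(o['tool_pos'])
    d=np.array([x,y,z])-p; yc=np.degrees(np.arctan2(R[1,0],R[0,0])); tw=-((yawd-yc+180)%360-180)
    # ideal down frame offsets before twist / after twist
    for a,l in((yc,"now"),(yawd,"after")):
        c,s=np.cos(np.radians(a)),np.sin(np.radians(a)); Rd=np.array([[c,s,0],[s,-c,0],[0,0,-1]])
        print(l,"off mm",(Rd.T@d).round(1))
    print("pos",p.round(1),"yaw",yc.round(2),"twist",tw.round(2),"tilt",np.degrees(np.arccos(-R[2,2])).round(2),"q6",np.degrees(o['joint_positions'][5]).round(0),"F",o['contact_force'].round(1),"t",round(o['time'],2),"w",round(o['grip_width'],1))
if __name__=="__main__": go(*map(float,sys.argv[1:]))
E
python3 go.py 549.5 36.5 320 -169
```

```text
now off mm [-474.9 -246.    84.1]
after off mm [-225.9 -484.7   84.1]
pos [235.2 469.2 404.1] yaw 153.37 twist -37.63 tilt 0.08 q6 -8.0 F [-0.4  0.4  0.6] t 0.1 w 91.9
```

Emit:
play_rows([
  {"offset": [0,0,0],"twist": -7.53},
  {"offset": [0,0,0],"twist": -7.53},
  {"offset": [0,0,0],"twist": -7.53},
  {"offset": [0,0,0],"twist": -7.53},
  {"offset": [0,0,0],"twist": -7.53},
], jaw=0)

```text
time: 0.6
tool_pos: [235.3, 469.3, 404.3]
tcp_rot: [-3.141, -0.001, -2.944]
contact_force: [-0.3, -0.0, 0.5]
grip_width: 91.9
```

Emit:
play_rows([
  {"offset": [-0.0188,-0.0404,0.007],"twist": 0},
  {"offset": [-0.0188,-0.0404,0.007],"twist": 0},
  {"offset": [-0.0188,-0.0404,0.007],"twist": 0},
  {"offset": [-0.0188,-0.0404,0.007],"twist": 0},
  {"offset": [-0.0188,-0.0404,0.007],"twist": 0},
])

```text
time: 1.1
tool_pos: [366.8, 287.5, 369.3]
tcp_rot: [-3.142, -0.0, -2.949]
contact_force: [0.7, 0.5, 0.6]
grip_width: 92.2
```

Emit:
play_rows([
  {"offset": [-0.0188,-0.0404,0.007],"twist": 0},
  {"offset": [-0.0188,-0.0404,0.007],"twist": 0},
  {"offset": [-0.0188,-0.0404,0.007],"twist": 0},
  {"offset": [-0.0188,-0.0404,0.007],"twist": 0},
  {"offset": [-0.0188,-0.0404,0.007],"twist": 0},
])

```text
time: 1.6
tool_pos: [497.8, 107.0, 334.2]
tcp_rot: [3.141, -0.0, -2.949]
contact_force: [0.8, 0.1, 0.4]
grip_width: 91.4
```

```bash
python3 go.py 549.5 36.5 320 -169
```

```text
now off mm [-37.3 -79.1  14.2]
after off mm [-37.3 -79.1  14.2]
pos [497.8 107.  334.2] yaw -168.99 twist 0.01 tilt 0.03 q6 -98.0 F [0.8 0.1 0.4] t 1.6 w 91.4
```

Emit:
play_rows([
  {"offset": [-0.0187,-0.0396,0.0],"twist": 0},
  {"offset": [-0.0187,-0.0396,0.0],"twist": 0},
  {"offset": [0,0,0.035],"twist": 0},
  {"offset": [0,0,0.035],"twist": 0},
  {"offset": [0,0,0],"twist": 0},
])

```text
time: 2.1
tool_pos: [547.3, 37.7, 260.3]
tcp_rot: [3.139, -0.01, -2.95]
contact_force: [0.1, 0.3, 0.2]
grip_width: 91.9
```

```bash
python3 go.py 549.5 36.5 215 -169
python3 - <<'E'
from h import *
for n in("side","top"):
    im=viewer.capture(n);cv2.imwrite(f"pics/{n}1.png",im[:,:,::-1])
crop("pics/side1.png",190,100,300,210,6,"pics/s1c.png"); im=cv2.imread("pics/s1c.png"); cv2.imwrite("pics/s1c.png",im[:600])
crop("pics/top1.png",190,130,290,230,6,"pics/t1c.png")
print(proj("side",[[549.5,36.5,85]]),proj("top",[[549.5,36.5,85]]))
E
```

```text
now off mm [-1.9 -1.6 45.3]
after off mm [-1.9 -1.6 45.3]
pos [547.3  37.7 260.3] yaw -169.04 twist -0.04 tilt 0.57 q6 -105.0 F [0.1 0.3 0.2] t 2.1 w 91.9
[[244.12846213 170.8050288 ]] [[237.68782493 183.86163396]]
```

View pics/s1c.png

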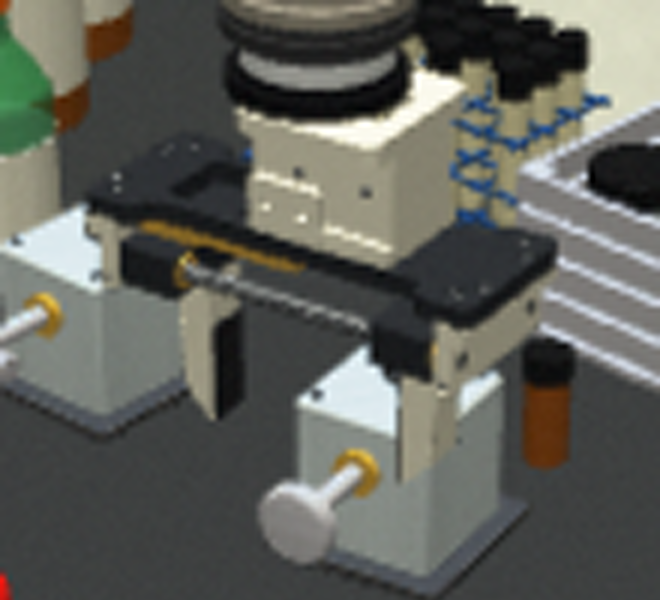

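View pics/t1c.png

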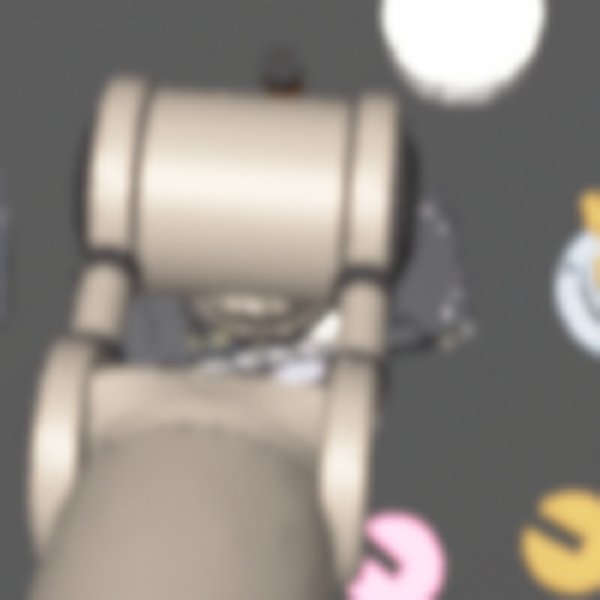

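Run:
```python
from h import *
o=status.get_obs(); p=o['tool_pos']; from scipy.spatial.transform import Rotation as Ro
R=Ro.from_euler('xyz',o['tcp_rot']).as_matrix(); print(p,np.array(o['tcp_rot']))
for s in(1,-1):
  for yy in(46,65):
    for xx in(-9.5,9.5):
      P=p+R@[xx,s*yy,178]; q=proj("side",[P])[0]; print(s,yy,xx,P.round(1),((q-[190,100]+.5)*6-.5).round(0))
```

```text
[548.96266451  38.19626075 264.79313815] [ 3.14114786e+00 -1.31763142e-03 -2.94910923e+00]
1 46 -9.5 [549.2  85.2  86.8] [248. 384.]
1 46 9.5 [530.6  81.6  86.8] [223. 403.]
1 65 -9.5 [545.6 103.8  86.8] [213. 372.]
1 65 9.5 [527.  100.2  86.8] [188. 391.]
-1 46 -9.5 [566.8  -5.1  86.8] [425. 444.]
-1 46 9.5 [548.2  -8.7  86.8] [401. 464.]
-1 65 -9.5 [570.5 -23.8  86.8] [463. 457.]
-1 65 9.5 [551.8 -27.4  86.8] [440. 477.]
```

```bash
python3 - <<'E'
from h import *
f=lambda P:((proj("side",[P])[0]-[190,100]+.5)*6-.5).round(0)
for P in([549,38.2,86.8],[548,38,84],[549,38.2,52],[551.4,38.1,52],[570.0,41.8,52],[519,31.7,52],[532.8,34.4,52]): print(P,f(P))
E
python3 go.py 551 38 215 -169
python3 - <<'E'
from h import *
im=viewer.capture("side");cv2.imwrite(f"pics/side2.png",im[:,:,::-1])
crop("pics/side2.png",210,130,285,205,8,"pics/s2c.png")
E
```

```text
[549, 38.2, 86.8] [324. 423.]
[548, 38, 84] [322. 429.]
[549, 38.2, 52] [324. 491.]
[551.4, 38.1, 52] [328. 489.]
[570.0, 41.8, 52] [352. 469.]
[519, 31.7, 52] [286. 523.]
[532.8, 34.4, 52] [304. 509.]
now off mm [-2.  -0.6 49.8]
after off mm [-2.  -0.6 49.8]
pos [549.   38.2 264.8] yaw -168.97 twist 0.03 tilt 0.08 q6 -105.0 F [ 0.1 -0.2  0.4] t 2.2 w 92.0
```

View pics/s2c.png

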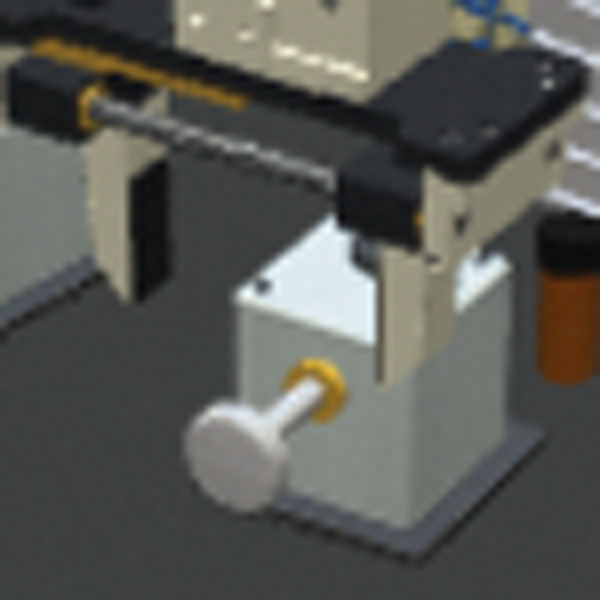

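```bash
python3 go.py 553 38 213 -168.8
```

```text
now off mm [-3.5 -1.  52.9]
after off mm [-3.5 -1.  52.9]
pos [549.3  38.3 265.9] yaw -168.96 twist -0.16 tilt 0.08 q6 -105.0 F [ 0.8 -0.2  0.6] t 2.25 w 91.8
```

Emit:
play_rows([
  {"offset": [-0.0035,-0.001,0.012],"twist": 0},
  {"offset": [0,0,0.02],"twist": 0},
  {"offset": [0,0,0.02],"twist": 0},
  {"offset": [0,0,0],"twist": 0},
])

```text
time: 2.65
tool_pos: [552.1, 38.1, 211.2]
tcp_rot: [3.141, -0.003, -2.949]
contact_force: [-0.3, -0.8, -0.4]
grip_width: 91.7
```

Emit:
play_rows([
  {"offset": [0,0,0],"twist": 0},
  {"offset": [0,0,0],"twist": 0},
  {"offset": [0,0,0],"twist": 0},
  {"offset": [0,0,0],"twist": 0},
  {"offset": [0,0,0],"twist": 0},
], jaw=255)

```text
time: 3.15
tool_pos: [552.7, 37.8, 213.2]
tcp_rot: [-3.141, 0.001, -2.949]
contact_force: [-1.1, -0.2, 0.2]
grip_width: 56.4
```

Emit:
play_rows([
  {"offset": [0,0,0],"twist": 0},
  {"offset": [0,0,0],"twist": 0},
])

```text
time: 3.35
tool_pos: [552.6, 37.8, 212.8]
tcp_rot: [3.142, 0.0, -2.949]
contact_force: [0.2, -0.0, 0.5]
grip_width: 40.5
```

Jaw closes at about 75 mm/s.

Emit:
play_rows([
  {"offset": [0,0,0],"twist": 0},
  {"offset": [0,0,0],"twist": 0},
  {"offset": [0,0,0],"twist": 0},
  {"offset": [0,0,0],"twist": 0},
  {"offset": [0,0,0],"twist": 0},
])

```text
time: 3.85
tool_pos: [552.7, 37.2, 212.7]
tcp_rot: [-3.14, 0.0, -2.949]
contact_force: [-0.0, -5.4, -0.2]
grip_width: 9.1
```

Emit:
play_rows([
  {"offset": [0.004,0,0],"twist": 0},
  {"offset": [0.004,0,0],"twist": 0},
])

```text
time: 4.05
tool_pos: [546.2, 35.8, 212.8]
tcp_rot: [-3.14, 0.006, -2.949]
contact_force: [9.7, -3.3, -9.3]
grip_width: 8.6
```

Emit:
play_rows([
  {"offset": [0.005,0,0],"twist": 0},
  {"offset": [0.005,0,0],"twist": 0},
  {"offset": [0.005,0,0],"twist": 0},
  {"offset": [0.004,0,0],"twist": 0},
  {"offset": [0,0,0],"twist": 0},
])

```text
time: 4.55
tool_pos: [525.1, 31.3, 212.7]
tcp_rot: [-3.14, -0.003, -2.949]
contact_force: [-4.6, -11.0, 2.7]
grip_width: 8.6
```

Run:
```python
from h import *
im=viewer.capture("side");cv2.imwrite(f"pics/side3.png",im[:,:,::-1])
crop("pics/side3.png",210,130,285,205,8,"pics/s3c.png")
print(status.get_obs()['contact_force'],status.get_obs()['tool_pos'])
```

```text
[ -4.81780711 -11.19001473   3.06422005] [525.12785414  31.30937689 212.62499295]
```

View pics/s3c.png

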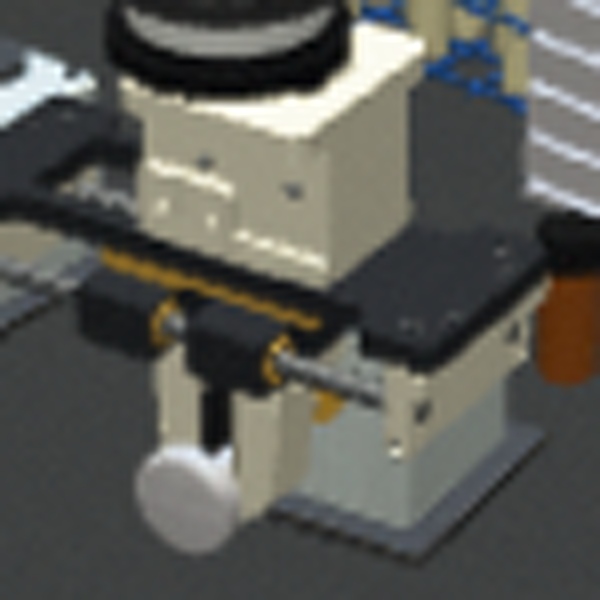

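Emit:
play_rows([
  {"offset": [0,0,0],"twist": 0},
  {"offset": [0,0,0],"twist": 0},
  {"offset": [0,0,0],"twist": 0},
  {"offset": [0,0,0],"twist": 0},
  {"offset": [0,0,0],"twist": 0},
], jaw=100)

```text
time: 5.1
tool_pos: [526.1, 32.9, 212.7]
tcp_rot: [3.141, 0.0, -2.949]
contact_force: [-0.0, 0.1, 0.3]
grip_width: 43.8
```

Emit:
play_rows([
  {"offset": [0,0,-0.02],"twist": 0},
  {"offset": [0,0,-0.03],"twist": 0},
  {"offset": [0,0,-0.03],"twist": 0},
  {"offset": [0,0,-0.02],"twist": 0},
  {"offset": [0,0,0],"twist": 0},
], jaw=0)

```text
time: 5.6
tool_pos: [526.8, 32.8, 315.6]
tcp_rot: [-3.14, 0.006, -2.949]
contact_force: [-0.4, -0.5, -0.3]
grip_width: 84.3
```

```bash
python3 - <<'E'
from h import *
im=viewer.capture("side");cv2.imwrite(f"pics/side4.png",im[:,:,::-1])
crop("pics/side4.png",210,130,285,205,8,"pics/s4c.png")
f=lambda P:((proj("side",[P])[0]-[210,130]+.5)*8-.5).round(0)
c=np.array([611,49]);u=np.array([np.cos(np.radians(11.3)),np.sin(np.radians(11.3))])
for l in(-39,-91,-121): print(l,f([*(c+l*u),52]))
E
python3 go.py 434.7 -125.3 260 62
```

```text
-39 [316. 383.]
-91 [229. 455.]
-121 [176. 499.]
now off mm [ 120.1 -137.6   53.8]
after off mm [-182.5   -6.6   53.8]
pos [526.2  32.8 313.8] yaw -168.97 twist 129.03 tilt 0.17 q6 -106.0 F [-1.  -0.1 -0. ] t 5.65 w 88.1
```

View pics/s4c.png

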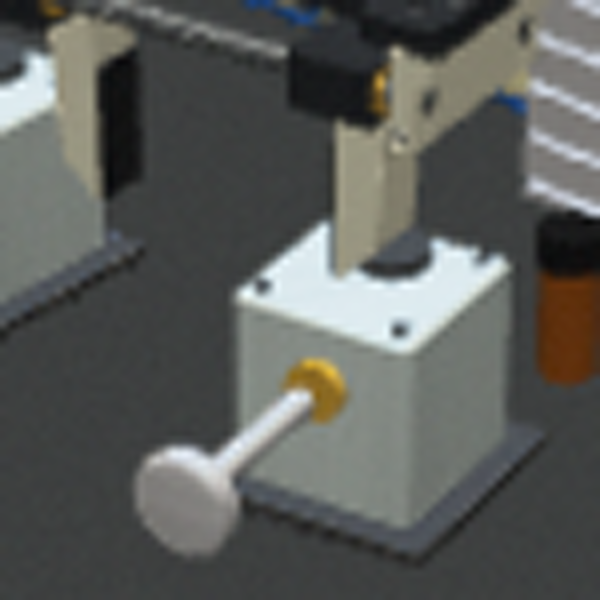

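Emit:
play_rows([
  {"offset": [0.03,-0.0344,0],"twist": 0},
  {"offset": [0.03,-0.0344,0],"twist": 0},
  {"offset": [0.03,-0.0344,0],"twist": 0},
  {"offset": [0.03,-0.0344,0],"twist": 0},
  {"offset": [0,0,0],"twist": 8.5},
])

```text
time: 6.15
tool_pos: [432.2, -128.7, 311.4]
tcp_rot: [3.141, -0.003, -3.102]
contact_force: [-0.2, 1.2, 0.0]
grip_width: 91.4
```

Emit:
play_rows([
  {"offset": [0,0,0],"twist": 8.5},
  {"offset": [0,0,0],"twist": 8.5},
  {"offset": [0,0,0],"twist": 8.5},
  {"offset": [0,0,0],"twist": 8.5},
  {"offset": [0,0,0],"twist": 8.5},
])

```text
time: 6.65
tool_pos: [434.2, -125.2, 311.4]
tcp_rot: [-3.141, -0.003, 2.438]
contact_force: [0.3, -0.4, -1.0]
grip_width: 91.8
```

Emit:
play_rows([
  {"offset": [0,0,0],"twist": 8.5},
  {"offset": [0,0,0],"twist": 8.5},
  {"offset": [0,0,0],"twist": 8.5},
  {"offset": [0,0,0],"twist": 8.5},
  {"offset": [0,0,0],"twist": 8.5},
])

```text
time: 7.15
tool_pos: [434.2, -125.1, 311.3]
tcp_rot: [-3.139, -0.002, 1.696]
contact_force: [0.4, -0.2, 1.0]
grip_width: 91.7
```

Emit:
play_rows([
  {"offset": [0,0,0],"twist": 8.5},
  {"offset": [0,0,0],"twist": 8.5},
  {"offset": [0,0,0],"twist": 8.5},
  {"offset": [0,0,0],"twist": 8.5},
  {"offset": [0,0,0],"twist": 1.5},
])

```text
time: 7.65
tool_pos: [434.3, -125.2, 311.5]
tcp_rot: [-3.139, -0.0, 1.08]
contact_force: [-0.6, -0.8, 0.4]
grip_width: 91.5
```

```bash
python3 go.py 434.7 -125.3 181 62;python3 - <<'E'
from h import *
for n in ("side",):
  im=viewer.capture(n);cv2.imwrite(f"pics/{n}5.png",im[:,:,::-1])
crop("pics/side5.png",210,170,310,270,6,"pics/s5c.png")
E
```

```text
now off mm [1.000e-01 5.000e-01 1.305e+02]
after off mm [1.000e-01 5.000e-01 1.305e+02]
pos [ 434.3 -125.2  311.5] yaw 61.89 twist -0.11 tilt 0.14 q6 2.0 F [-0.6 -0.8  0.4] t 7.65 w 91.5
```

View pics/s5c.png

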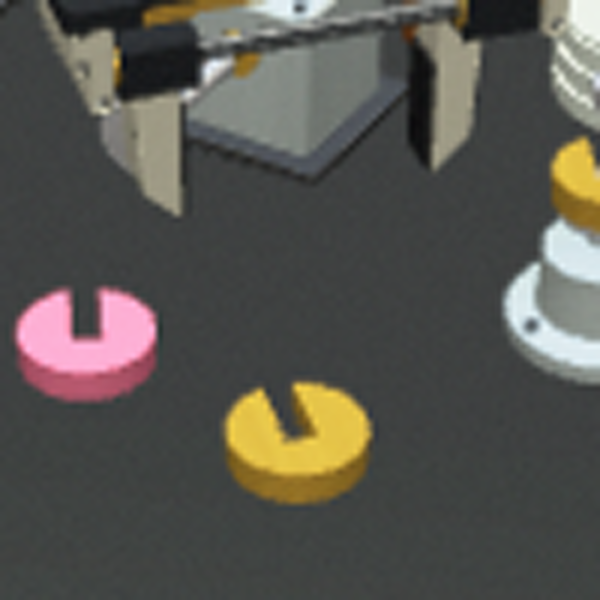

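Emit:
play_rows([
  {"offset": [0,0,0.04],"twist": 0},
  {"offset": [0,0,0.04],"twist": 0},
  {"offset": [0,0,0.03],"twist": 0},
  {"offset": [0,0,0],"twist": 0},
  {"offset": [0,0,0],"twist": 0},
])

```text
time: 8.2
tool_pos: [434.6, -125.4, 202.7]
tcp_rot: [-3.14, -0.0, 1.084]
contact_force: [0.3, -0.2, -0.1]
grip_width: 91.5
```

```bash
python3 go.py 434.7 -125.3 181 62
```

```text
now off mm [ 0.1  0.  21.7]
after off mm [ 0.1  0.  21.7]
pos [ 434.6 -125.4  202.7] yaw 62.13 twist 0.13 tilt 0.08 q6 2.0 F [ 0.3 -0.2 -0.1] t 8.2 w 91.5
```

Emit:
play_rows([
  {"offset": [0,0,0.01],"twist": 0},
  {"offset": [0,0,0.01],"twist": 0},
  {"offset": [0,0,0],"twist": 0},
  {"offset": [0,0,0],"twist": 0},
])

```text
time: 8.6
tool_pos: [434.6, -125.4, 182.8]
tcp_rot: [3.142, -0.0, 1.083]
contact_force: [0.3, 0.5, 0.1]
grip_width: 91.5
```

Emit:
play_rows([
  {"offset": [0,0,0],"twist": 0},
  {"offset": [0,0,0],"twist": 0},
  {"offset": [0,0,0],"twist": 0},
  {"offset": [0,0,0],"twist": 0},
  {"offset": [0,0,0],"twist": 0},
], jaw=255)

```text
time: 9.1
tool_pos: [434.6, -125.4, 182.8]
tcp_rot: [3.141, -0.0, 1.082]
contact_force: [-0.2, -0.5, 0.4]
grip_width: 56.5
```

Emit:
play_rows([
  {"offset": [0,0,0],"twist": 0},
  {"offset": [0,0,0],"twist": 0},
])

```text
time: 9.3
tool_pos: [434.6, -125.4, 182.8]
tcp_rot: [3.142, -0.0, 1.082]
contact_force: [-0.8, -1.1, 1.0]
grip_width: 54.7
```

Emit:
play_rows([
  {"offset": [0,0,-0.02],"twist": 0},
  {"offset": [0,0,-0.04],"twist": 0},
  {"offset": [0,0,-0.05],"twist": 0},
  {"offset": [0,0,-0.04],"twist": 0},
  {"offset": [0,0,0],"twist": 0},
])

```text
time: 9.8
tool_pos: [435.6, -125.8, 337.5]
tcp_rot: [3.131, -0.001, 1.083]
contact_force: [-0.4, 0.2, -1.7]
grip_width: 55.1
```

```bash
python3 go.py 639 -157.5 333 180
python3 - <<'E'
from h import *
for n in ("side","top"):
  im=viewer.capture(n);cv2.imwrite(f"pics/{n}6.png",im[:,:,::-1])
crop("pics/side6.png",210,130,335,235,6,"pics/s6c.png")
# angles of slots from side0: disc on bench & hung
s=cv2.imread("pics/side0.png")
crop("pics/side0.png",242,228,278,262,16,"pics/d0.png")
crop("pics/side0.png",298,180,328,212,18,"pics/h0.png")
E
```

```text
now off mm [ 67.4 194.5   4.5]
after off mm [-203.4  -31.7    4.5]
pos [ 435.6 -125.8  337.5] yaw 62.03 twist -117.97 tilt 0.59 q6 2.0 F [-0.4  0.2 -1.7] t 9.8 w 55.1
```

View pics/s6c.png

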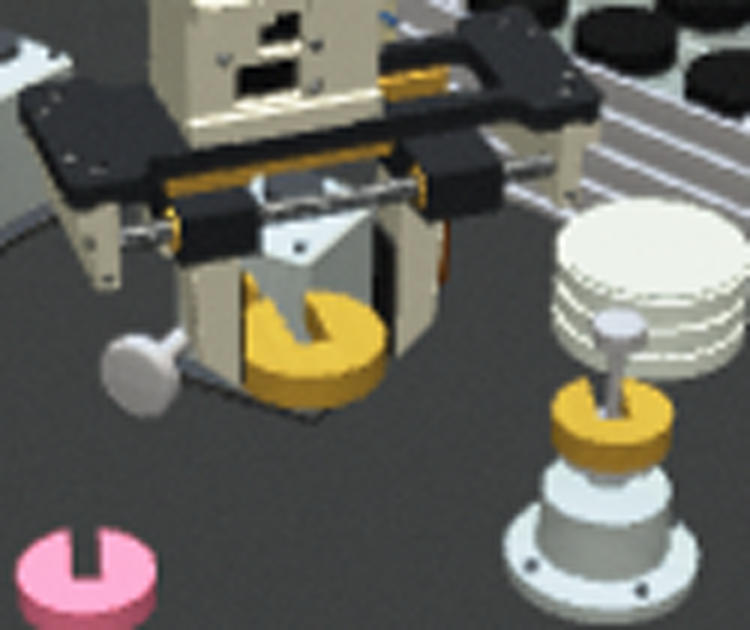

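View pics/d0.png

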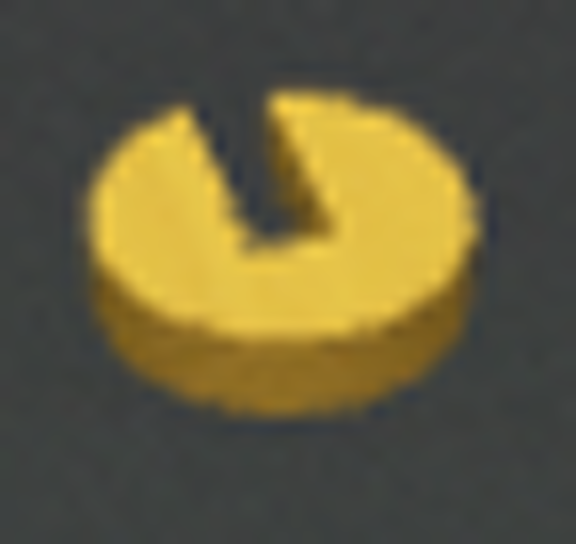

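View pics/h0.png

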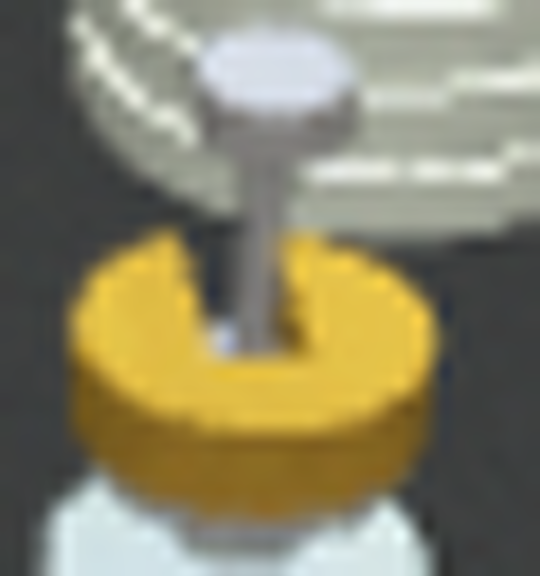

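Run:
```python
from h import *
def a(p,q,s,o,z):
    P,Q=[plane("side",((x+.5)/s-.5+o[0],(y+.5)/s-.5+o[1]),z)[:2] for x,y in(p,q)]; d=P-Q; return np.degrees(np.arctan2(d[1],d[0])).round(1),P.round(1),Q.round(1)
print(a((190,108),(238,245),16,(242,228),14),a((270,95),(330,232),16,(242,228),14))
print(a((180,232),(208,345),18,(298,180),78),a((283,235),(305,350),18,(298,180),78))
```

```text
(np.float64(56.1), array([ 441.4, -100.2]), array([ 423.4, -127. ])) (np.float64(58.6), array([ 451.9, -106.6]), array([ 434.8, -134.6]))
(np.float64(46.3), array([ 592.9, -138.1]), array([ 574.2, -157.6])) (np.float64(43.9), array([ 602. , -148.6]), array([ 582.3, -167.6]))
```

Emit:
play_rows([
  {"offset": [0.0135,0.0389,0],"twist": 0},
  {"offset": [0.0135,0.0389,0],"twist": 0},
  {"offset": [0.0135,0.0389,0],"twist": 0},
  {"offset": [0.0135,0.0389,0],"twist": 0},
  {"offset": [0.0135,0.0389,0],"twist": 0},
])

```text
time: 10.4
tool_pos: [639.1, -157.1, 329.2]
tcp_rot: [-3.136, 0.001, 1.082]
contact_force: [0.5, -0.7, -2.0]
grip_width: 54.7
```

Emit:
play_rows([
  {"offset": [0,0,0],"twist": -8.5},
  {"offset": [0,0,0],"twist": -8.5},
  {"offset": [0,0,0],"twist": -8.5},
  {"offset": [0,0,0],"twist": -8.5},
  {"offset": [0,0,0],"twist": -8.5},
])

```text
time: 10.9
tool_pos: [637.6, -156.9, 329.0]
tcp_rot: [-3.137, -0.004, 1.83]
contact_force: [0.5, 1.0, -1.7]
grip_width: 55.2
```

Emit:
play_rows([
  {"offset": [0,0,0],"twist": -8.5},
  {"offset": [0,0,0],"twist": -8.5},
  {"offset": [0,0,0],"twist": -8.5},
  {"offset": [0,0,0],"twist": -8.5},
  {"offset": [0,0,0],"twist": -8.5},
])

```text
time: 11.4
tool_pos: [637.6, -156.9, 329.0]
tcp_rot: [-3.14, -0.006, 2.572]
contact_force: [0.1, -0.3, -2.2]
grip_width: 54.7
```

Emit:
play_rows([
  {"offset": [0,0,0],"twist": -8.5},
  {"offset": [0,0,0],"twist": -8.5},
  {"offset": [0,0,0],"twist": -8.5},
  {"offset": [0,0,0],"twist": -8.5},
  {"offset": [0,0,0],"twist": -1.5},
])

```text
time: 11.9
tool_pos: [637.6, -156.9, 329.4]
tcp_rot: [3.139, -0.005, -3.095]
contact_force: [0.2, 0.1, -1.9]
grip_width: 55.0
```

```bash
python3 go.py 642 -157.5 268 182.5
```

```text
now off mm [-4.3 -0.8 61.4]
after off mm [-4.3 -0.8 61.4]
pos [ 637.6 -156.9  329.4] yaw -177.34 twist 0.16 tilt 0.31 q6 -113.0 F [ 0.2  0.1 -1.9] t 11.9 w 55.0
```

Emit:
play_rows([
  {"offset": [-0.0045,0,0],"twist": 0},
  {"offset": [0,0,0.03],"twist": 0},
  {"offset": [0,0,0.03],"twist": 0},
  {"offset": [0,0,0],"twist": 0},
  {"offset": [0,0,0],"twist": 0},
])

```text
time: 12.4
tool_pos: [642.7, -156.8, 272.2]
tcp_rot: [3.141, -0.001, -3.099]
contact_force: [0.4, 0.4, -1.1]
grip_width: 54.8
```

```bash
python3 go.py 584 -157.5 268 182.5
python3 - <<'E'
from h import *
for n in ("side","top"):
  im=viewer.capture(n);cv2.imwrite(f"pics/{n}7.png",im[:,:,::-1])
crop("pics/side7.png",280,140,380,240,6,"pics/s7c.png")
crop("pics/top7.png",245,120,345,210,6,"pics/t7c.png")
E
```

```text
now off mm [58.6  1.8  4.2]
after off mm [58.6  1.9  4.2]
pos [ 642.7 -156.8  272.2] yaw -177.58 twist -0.08 tilt 0.09 q6 -113.0 F [ 0.4  0.4 -1.1] t 12.4 w 54.8
```

View pics/s7c.png

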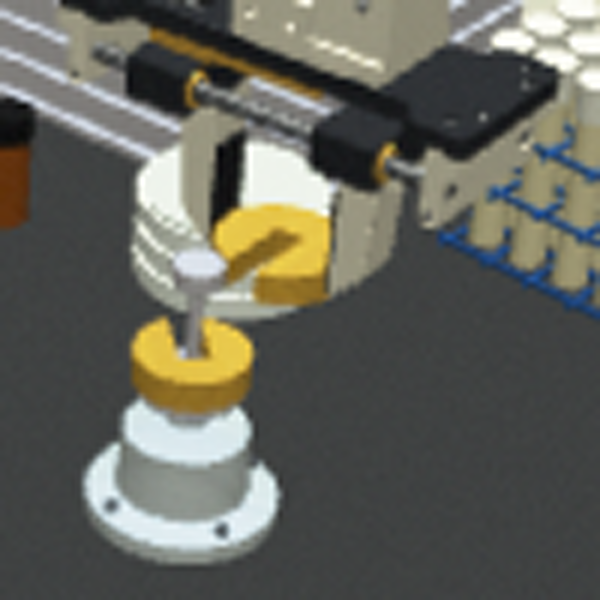

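View pics/t7c.png

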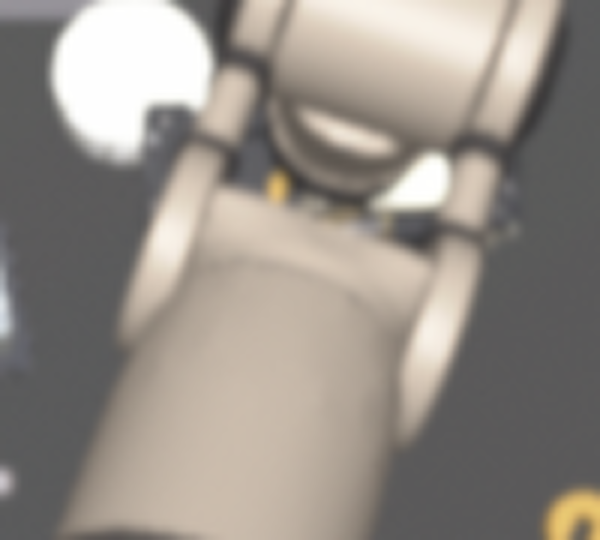

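Run:
```python
from h import *
crop("pics/side7.png",305,168,345,205,16,"pics/s7d.png")
```

```text
(no output)
```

View pics/s7d.png

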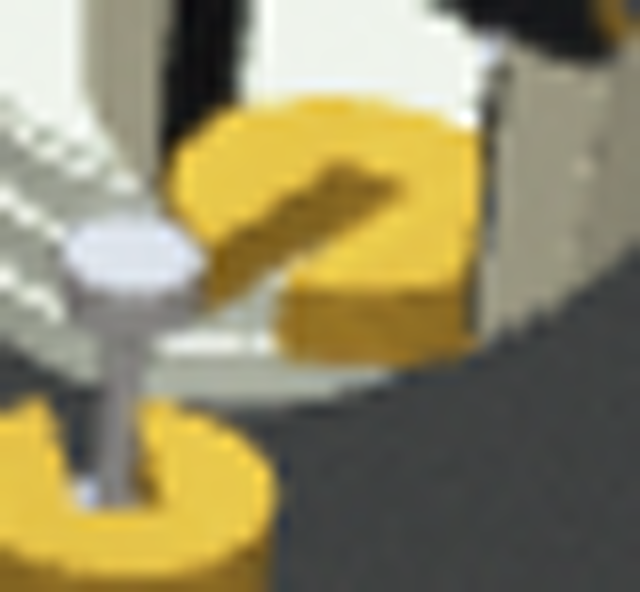

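Run:
```python
from h import *
f=lambda x,y,z:plane("side",((x+.5)/16-.5+305,(y+.5)/16-.5+168),z)[:2]
z=103.4
a,b,c,d=f(340,162,z),f(205,252,z),f(400,185,z),f(280,272,z)
print("far wall",a,b,"near",c,d,"inner mid",(a+c)/2,"mouth mid",(b+d)/2, "centre ell",f(328,195,z))
for v in(b-a,d-c): print(np.degrees(np.arctan2(v[1],v[0])))
print("width", (a-c))
print("head",f(132,258,120))
print("rod base", [ (q,f(114,497,q)) for q in (64,)])
g=lambda P:((proj("side",[P])[0]-[305,168]+.5)*16-.5).round(0)
print("proj cmd disc c",g([642.7,-156.8,103.4]),"rod pred",g([584,-157.5,120]),g([584,-157.5,64]))
```

```text
far wall [ 644.58169528 -152.22144668] [ 609.69052049 -152.89820567] near [ 645.60690022 -162.82432363] [ 613.09098522 -164.43151568] inner mid [ 645.09429775 -157.52288516] mouth mid [ 611.39075285 -158.66486067] centre ell [ 635.62594219 -156.6018402 ]
-178.88881437010605
-177.170295240976
width [-1.02520495 10.60287695]
head [ 579.46282296 -161.03303952]
rod base [(64, array([ 595.61214531, -149.90725525]))]
proj cmd disc c [357. 178.] rod pred [132. 237.] [106. 548.]
```

Emit:
play_rows([
  {"offset": [0,0,0.005],"twist": 0},
  {"offset": [0.009,0,0],"twist": 0},
  {"offset": [0.009,0,0],"twist": 0},
  {"offset": [0.008,-0.0006,0],"twist": 0},
  {"offset": [0,0,0],"twist": 0},
])

```text
time: 13.0
tool_pos: [615.4, -158.8, 268.1]
tcp_rot: [3.141, -0.001, -3.098]
contact_force: [0.7, 0.4, -2.3]
grip_width: 54.9
```

```bash
python3 go.py 584 -157.5 268 182.5
python3 - <<'E'
from h import *
for n in ("side",):
  im=viewer.capture(n);cv2.imwrite(f"pics/{n}8.png",im[:,:,::-1])
crop("pics/side8.png",298,170,338,207,16,"pics/s8d.png")
E
```

```text
now off mm [31.3  2.6  0.1]
after off mm [31.3  2.6  0.1]
pos [ 615.4 -158.8  268.1] yaw -177.52 twist -0.02 tilt 0.03 q6 -114.0 F [ 0.7  0.4 -2.3] t 13.0 w 54.9
```

View pics/s8d.png

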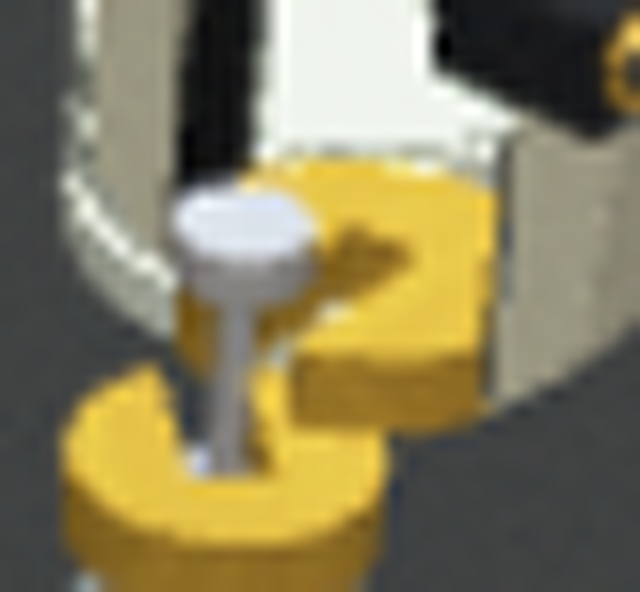

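Run:
```python
from h import *
f=lambda x,y,z:plane("side",((x+.5)/16-.5+298,(y+.5)/16-.5+170),z)[:2]
z=99.3
c,d=f(408,255,z),f(293,348,z); a=f(350,225,z)
print("near wall",c,d,"inner far corner",a,"inner mid",(a+c)/2)
v=(d-c)/np.linalg.norm(d-c); print(np.degrees(np.arctan2(v[1],v[0])))
h=f(244,224,120); print("head",h)
h2=f(236,330,99.3); print("rod pt if z=99",h2)
n=np.array([-v[1],v[0]])
for r in(h,h2): print("lateral of rod from near wall",(r-c)@n,"along from inner end",(r-(a+c)/2)@v)
```

```text
near wall [ 616.73806043 -165.09859243] [ 584.48010246 -168.10375619] inner far corner [ 617.35519704 -153.69554893] inner mid [ 617.04662873 -159.39707068]
-174.67766496204635
head [ 579.89377072 -160.69814591]
rod pt if z=99 [ 582.43524675 -159.03170868]
lateral of rod from near wall -7.799104163404435 along from inner end 37.11336381724225
lateral of rod from near wall -9.222612639021742 along from inner end 34.428268460940494
```

Emit:
play_rows([
  {"offset": [0.005,0,0],"twist": 0},
  {"offset": [0.005,0,0],"twist": 0},
  {"offset": [0.005,0,0],"twist": 0},
  {"offset": [0,0,0],"twist": 0},
])

```text
time: 13.45
tool_pos: [601.0, -159.2, 267.7]
tcp_rot: [3.141, -0.001, -3.098]
contact_force: [0.3, 0.9, -1.9]
grip_width: 55.1
```

Run:
```python
from h import *
for n in ("side",):
  im=viewer.capture(n);cv2.imwrite(f"pics/{n}9.png",im[:,:,::-1])
crop("pics/side9.png",293,173,333,210,16,"pics/s9d.png")
print(status.get_obs()['contact_force'])
```

```text
[-0.45005006  0.75800694 -1.94095312]
```

View pics/s9d.png

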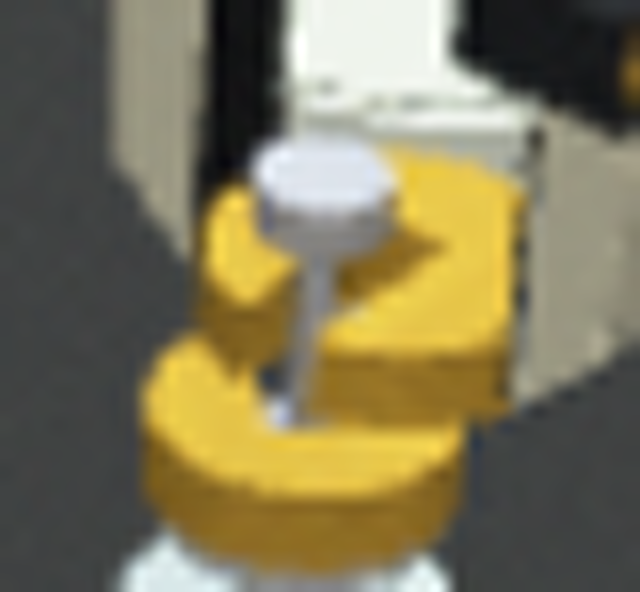

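Emit:
play_rows([
  {"offset": [0.005,0,0],"twist": 0},
  {"offset": [0.005,0,0],"twist": 0},
  {"offset": [0.005,0,0],"twist": 0},
  {"offset": [0.001,0,0],"twist": 0},
  {"offset": [0,0,0],"twist": 0},
])

```text
time: 14.0
tool_pos: [585.4, -159.9, 267.8]
tcp_rot: [3.142, 0.0, -3.098]
contact_force: [-0.1, -1.1, -1.6]
grip_width: 54.8
```

Run:
```python
from h import *
for n in ("side",):
  im=viewer.capture(n);cv2.imwrite(f"pics/{n}10.png",im[:,:,::-1])
crop("pics/side10.png",290,175,330,212,16,"pics/s10d.png")
print(status.get_obs()['contact_force'])
```

```text
[ 0.2631594   0.43143914 -2.19361888]
```

View pics/s10d.png

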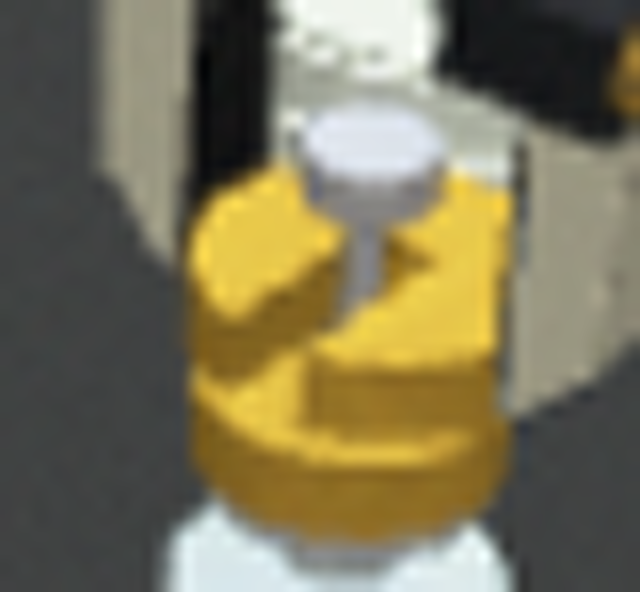

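Emit:
play_rows([
  {"offset": [0,0,0.003],"twist": 0},
  {"offset": [0,0,0.002],"twist": 0},
  {"offset": [0,0,0.001],"twist": 0},
  {"offset": [0,0,0],"twist": 0},
])

```text
time: 14.45
tool_pos: [585.6, -159.9, 261.4]
tcp_rot: [3.141, -0.0, -3.098]
contact_force: [-0.4, -0.4, -1.3]
grip_width: 54.9
```

Emit:
play_rows([
  {"offset": [0,0,0.0008],"twist": 0},
  {"offset": [0,0,0],"twist": 0},
])

```text
time: 14.65
tool_pos: [585.6, -159.9, 260.9]
tcp_rot: [3.142, 0.0, -3.098]
contact_force: [0.6, 0.6, -1.7]
grip_width: 54.5
```

Emit:
play_rows([
  {"offset": [0,0,0.0007],"twist": 0},
  {"offset": [0,0,0],"twist": 0},
])

```text
time: 14.85
tool_pos: [585.6, -159.9, 260.8]
tcp_rot: [-3.141, 0.001, -3.098]
contact_force: [-1.1, 0.7, 1.6]
grip_width: 54.7
```

Contact (Fz moved from about −1.8 to +1.6). Release gently.

Emit:
play_rows([
  {"offset": [0,0,0],"twist": 0},
  {"offset": [0,0,0],"twist": 0},
  {"offset": [0,0,0],"twist": 0},
  {"offset": [0,0,0],"twist": 0},
  {"offset": [0,0,0],"twist": 0},
], jaw=0)

```text
time: 15.35
tool_pos: [585.6, -159.9, 260.1]
tcp_rot: [3.142, 0.0, -3.098]
contact_force: [0.3, -0.3, -0.1]
grip_width: 89.4
```

Run:
```python
from h import *
for n in ("side",):
  im=viewer.capture(n);cv2.imwrite(f"pics/{n}11.png",im[:,:,::-1])
crop("pics/side11.png",285,170,330,212,14,"pics/s11d.png")
print(status.get_obs()['contact_force'],status.get_obs()['grip_width'])
```

```text
[-0.38498228 -0.02080599  0.53374422] 90.44494319174406
```

View pics/s11d.png

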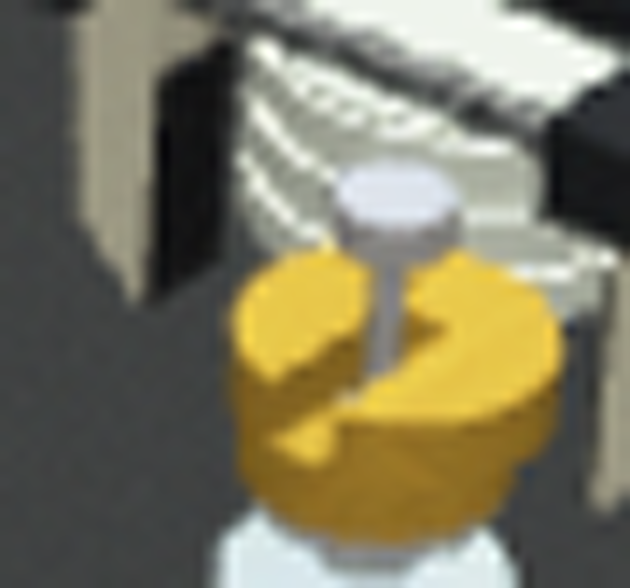

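```bash
python3 - <<'E'
from h import *
f=lambda x,y,z:plane("side",((x+.5)/14-.5+285,(y+.5)/14-.5+170),z)[:2].round(1)
print("disc",f(398,335,92),"rod head",f(397,193,120))
a,b,c,d=f(368,312,92),f(272,383,92),f(440,328,92),f(345,405,92)
print((a+c)/2,[np.degrees(np.arctan2(*(v[::-1]))) for v in(b-a,d-c)])
E
python3 go.py 585 -160 340 191
```

```text
disc [ 581.3 -162.6] rod head [ 580.8 -160.3]
[ 585.7  -160.45] [np.float64(-176.5623350076348), np.float64(-174.77054922650885)]
now off mm [  0.6  -0.1 -79.9]
after off mm [  0.6   0.  -79.9]
pos [ 585.6 -159.9  260.1] yaw -177.48 twist -8.48 tilt 0.01 q6 -115.0 F [-0.4 -0.   0.5] t 15.4 w 90.4
```

Emit:
play_rows([
  {"offset": [0,0,-0.02],"twist": 0},
  {"offset": [0,0,-0.03],"twist": 0},
  {"offset": [0,0,-0.04],"twist": 0},
  {"offset": [0,0,0],"twist": -4.75},
  {"offset": [0,0,0],"twist": -4.75},
])

```text
time: 15.9
tool_pos: [585.7, -160.0, 351.9]
tcp_rot: [-3.14, 0.003, -2.929]
contact_force: [0.0, 0.5, -1.0]
grip_width: 91.8
```

```bash
python3 go.py 522 30.6 213 -168
```

```text
now off mm [ 22.  199.7 138.9]
after off mm [ 22.7 199.6 138.9]
pos [ 585.7 -160.   351.9] yaw -167.79 twist 0.21 tilt 0.19 q6 -125.0 F [ 0.   0.5 -1. ] t 15.9 w 91.8
```

Emit:
play_rows([
  {"offset": [0.0044,0.04,0],"twist": 0},
  {"offset": [0.0044,0.04,0],"twist": 0},
  {"offset": [0.0044,0.04,0],"twist": 0},
  {"offset": [0.0044,0.04,0],"twist": 0},
  {"offset": [0.0044,0.04,0],"twist": 0},
])

```text
time: 16.4
tool_pos: [521.7, 32.5, 350.3]
tcp_rot: [3.142, 0.0, -2.932]
contact_force: [0.6, -0.0, 0.1]
grip_width: 91.9
```

Emit:
play_rows([
  {"offset": [0,0,0],"twist": 0},
  {"offset": [0,0,0.04],"twist": 0},
  {"offset": [0,0,0.04],"twist": 0},
  {"offset": [0,0,0],"twist": 0},
])

```text
time: 16.8
tool_pos: [521.0, 30.7, 266.1]
tcp_rot: [3.139, -0.009, -2.932]
contact_force: [-0.9, 0.0, -0.7]
grip_width: 92.2
```

```bash
python3 go.py 522 30.6 213 -168
python3 - <<'E'
from h import *
for n in ("side","top"):
  im=viewer.capture(n);cv2.imwrite(f"pics/{n}12.png",im[:,:,::-1])
crop("pics/side12.png",200,130,330,230,6,"pics/s12d.png")
crop("pics/top12.png",210,130,320,220,7,"pics/t12d.png")
E
```

```text
now off mm [-1.  -0.3 53.1]
after off mm [-1.  -0.3 53.1]
pos [521.   30.7 266.1] yaw -167.99 twist 0.01 tilt 0.53 q6 -107.0 F [-0.9  0.  -0.7] t 16.8 w 92.2
```

View pics/s12d.png

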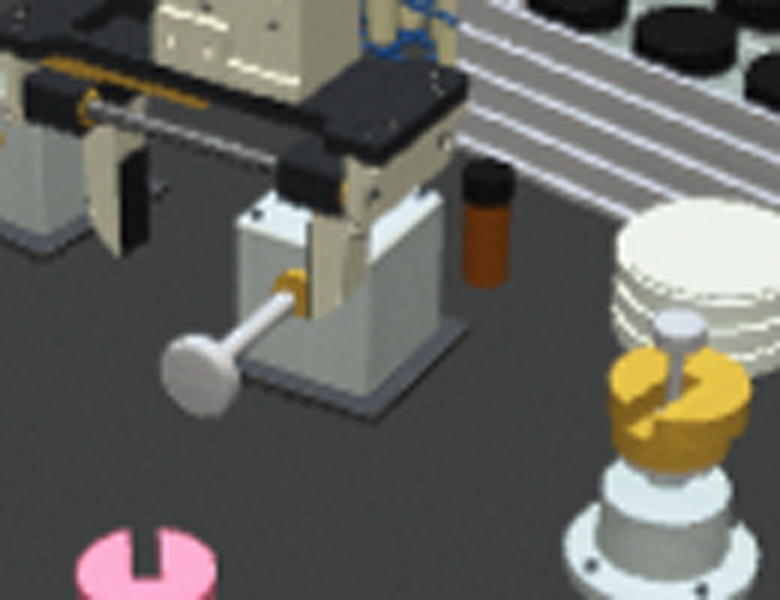

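View pics/t12d.png

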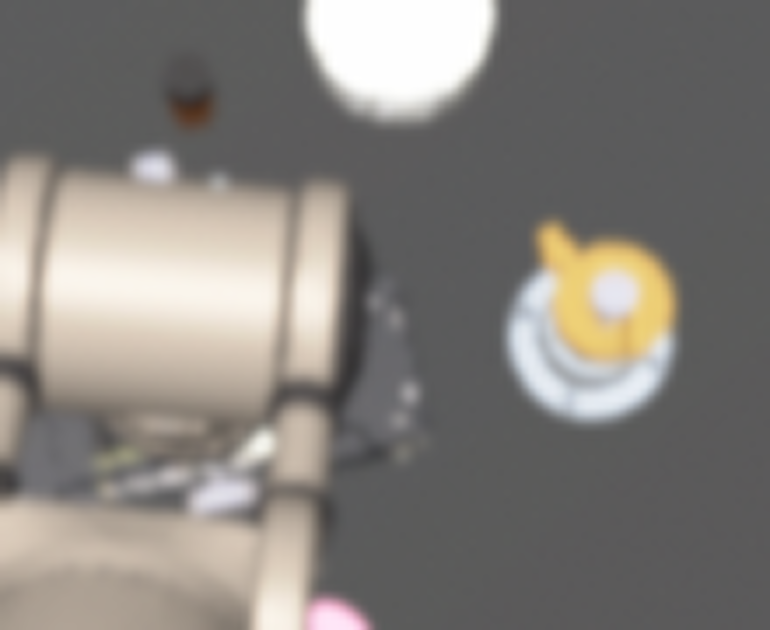

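Emit:
play_rows([
  {"offset": [0,0,0.02],"twist": 0},
  {"offset": [0,0,0.02],"twist": 0},
  {"offset": [0,0,0.015],"twist": 0},
  {"offset": [0,0,0],"twist": 0},
], jaw=150)

```text
time: 17.3
tool_pos: [522.9, 30.7, 215.8]
tcp_rot: [-3.141, 0.0, -2.932]
contact_force: [-0.1, 0.2, 0.5]
grip_width: 64.5
```

Emit:
play_rows([
  {"offset": [0,0,0],"twist": 0},
  {"offset": [0,0,0],"twist": 0},
  {"offset": [0,0,0],"twist": 0},
  {"offset": [0,0,0],"twist": 0},
  {"offset": [0,0,0],"twist": 0},
], jaw=255)

```text
time: 17.8
tool_pos: [522.5, 31.1, 215.6]
tcp_rot: [-3.141, 0.001, -2.932]
contact_force: [0.1, -0.1, 0.8]
grip_width: 24.2
```

Emit:
play_rows([
  {"offset": [0,0,0],"twist": 0},
  {"offset": [0,0,0],"twist": 0},
  {"offset": [0,0,0],"twist": 0},
])

```text
time: 18.1
tool_pos: [522.6, 30.6, 215.3]
tcp_rot: [-3.14, 0.0, -2.931]
contact_force: [0.6, -5.4, 0.9]
grip_width: 9.0
```

Emit:
play_rows([
  {"offset": [-0.005,0,0],"twist": 0},
  {"offset": [-0.005,0,0],"twist": 0},
  {"offset": [-0.005,0,0],"twist": 0},
  {"offset": [-0.005,0,0],"twist": 0},
  {"offset": [-0.005,0,0],"twist": 0},
])

```text
time: 18.6
tool_pos: [547.9, 36.1, 215.4]
tcp_rot: [-3.141, 0.003, -2.932]
contact_force: [5.0, -2.1, -3.7]
grip_width: 8.7
```

Emit:
play_rows([
  {"offset": [-0.002,0,0],"twist": 0},
  {"offset": [0,0,0],"twist": 0},
])

```text
time: 18.8
tool_pos: [550.3, 36.6, 215.3]
tcp_rot: [-3.14, 0.004, -2.932]
contact_force: [6.9, -2.9, -4.2]
grip_width: 8.9
```

Emit:
play_rows([
  {"offset": [0,0,0],"twist": 0},
  {"offset": [0,0,0],"twist": 0},
  {"offset": [0,0,0],"twist": 0},
  {"offset": [0,0,0],"twist": 0},
  {"offset": [0,0,0],"twist": 0},
], jaw=0)

```text
time: 19.3
tool_pos: [548.7, 36.9, 215.2]
tcp_rot: [3.141, -0.0, -2.932]
contact_force: [-0.4, 0.4, 0.4]
grip_width: 44.1
```

Emit:
play_rows([
  {"offset": [0,0,-0.03],"twist": 0},
  {"offset": [0,0,-0.04],"twist": 0},
  {"offset": [0,0,-0.04],"twist": 0},
  {"offset": [0,0,0],"twist": 0},
])

```text
time: 19.7
tool_pos: [550.0, 36.8, 330.8]
tcp_rot: [-3.139, 0.01, -2.932]
contact_force: [0.2, -0.9, 0.1]
grip_width: 76.2
```

```bash
python3 go.py 552 249 330 -178
python3 - <<'E'
from h import *
for n in ("side",):
  im=viewer.capture(n);cv2.imwrite(f"pics/{n}13.png",im[:,:,::-1])
crop("pics/side13.png",170,110,270,200,7,"pics/s13d.png")
E
```

```text
now off mm [-46.2 207.2   0.8]
after off mm [ -9.4 212.    0.8]
pos [550.   36.8 330.8] yaw -167.97 twist 10.03 tilt 0.61 q6 -106.0 F [ 0.2 -0.9  0.1] t 19.7 w 76.2
```

View pics/s13d.png

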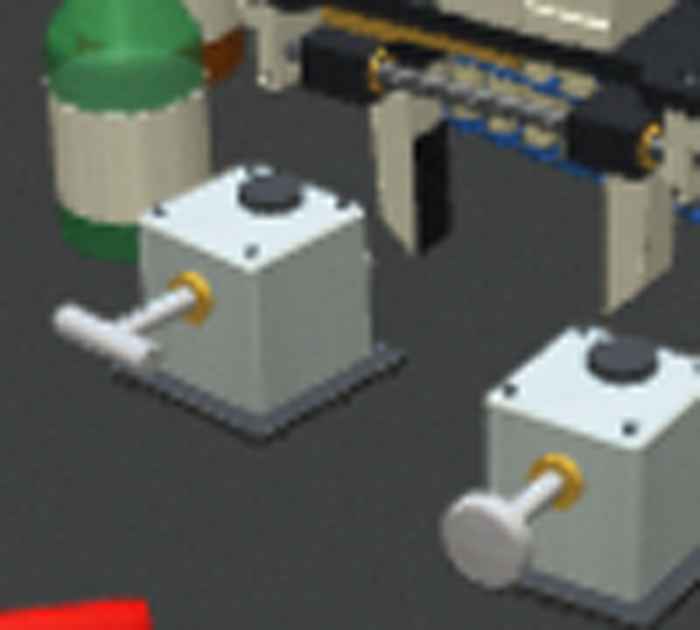

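Emit:
play_rows([
  {"offset": [0,0,0],"twist": 4.9},
  {"offset": [0,0,0],"twist": 4.9},
  {"offset": [-0.003,0.0424,0],"twist": 0},
  {"offset": [-0.003,0.0424,0],"twist": 0},
  {"offset": [-0.003,0.0424,0],"twist": 0},
])

```text
time: 20.25
tool_pos: [552.5, 165.2, 323.6]
tcp_rot: [-3.141, -0.003, -3.104]
contact_force: [0.6, -0.4, -0.0]
grip_width: 91.6
```

Emit:
play_rows([
  {"offset": [-0.001,0.0424,0],"twist": 0},
  {"offset": [-0.001,0.0424,0],"twist": 0},
  {"offset": [0,0,0.03],"twist": 0},
  {"offset": [0,0,0.035],"twist": 0},
  {"offset": [0,0,0],"twist": 0},
])

```text
time: 20.75
tool_pos: [549.4, 248.9, 254.2]
tcp_rot: [-3.139, -0.012, -3.102]
contact_force: [-0.6, -0.8, -0.1]
grip_width: 91.9
```

```bash
python3 go.py 552.5 249.3 214 -177.7
python3 - <<'E'
from h import *
for n in ("side",):
  im=viewer.capture(n);cv2.imwrite(f"pics/{n}14.png",im[:,:,::-1])
crop("pics/side14.png",160,110,245,185,8,"pics/s14d.png")
f=lambda P:((proj("side",[P])[0]-[160,110]+.5)*8-.5).round(0)
u=np.array([np.cos(np.radians(2.3)),np.sin(np.radians(2.3))]);c=np.array([552.5,249.3])+58*u
for l in(-39,-58,-84):print(l,f([*(c+l*u),52]))
from scipy.spatial.transform import Rotation as Ro
o=status.get_obs();R=Ro.from_euler('xyz',o['tcp_rot']).as_matrix()
for s in(1,-1):print("near inner tip",f(o['tool_pos']+R@[9.5,s*46,178]))
E
```

```text
now off mm [-3.1  0.3 40.2]
after off mm [-3.1  0.3 40.2]
pos [549.4 248.9 254.2] yaw -177.73 twist -0.03 tilt 0.69 q6 -75.0 F [-0.6 -0.8 -0.1] t 20.75 w 91.9
-39 [301. 332.]
-58 [262. 352.]
-84 [208. 378.]
near inner tip [145. 258.]
near inner tip [321. 340.]
```

View pics/s14d.png

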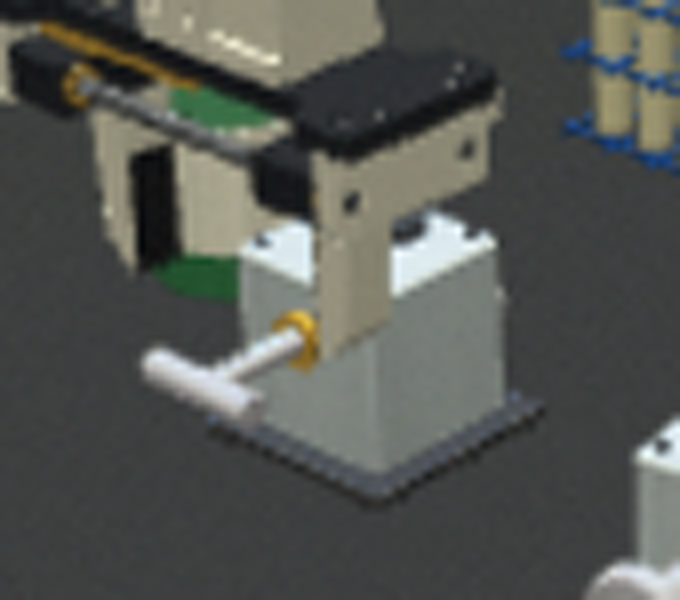

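Emit:
play_rows([
  {"offset": [-0.001,0,0.012],"twist": 0},
  {"offset": [-0.001,0,0.015],"twist": 0},
  {"offset": [0,0,0.013],"twist": 0},
  {"offset": [0,0,0],"twist": 0},
  {"offset": [0,0,0],"twist": 0},
], jaw=120)

```text
time: 21.3
tool_pos: [553.6, 249.0, 220.0]
tcp_rot: [-3.142, -0.001, -3.103]
contact_force: [-0.1, -0.1, 0.7]
grip_width: 56.5
```

```bash
python3 go.py 552.5 249.3 214 -177.7
python3 - <<'E'
from h import *
for n in ("side",):
  im=viewer.capture(n);cv2.imwrite(f"pics/{n}15.png",im[:,:,::-1])
crop("pics/side15.png",160,110,245,185,8,"pics/s15d.png")
E
```

```text
now off mm [1.1 0.4 6. ]
after off mm [1.1 0.4 6. ]
pos [553.6 249.  220. ] yaw -177.79 twist -0.09 tilt 0.03 q6 -75.0 F [-0.1 -0.1  0.7] t 21.3 w 56.5
```

View pics/s15d.png

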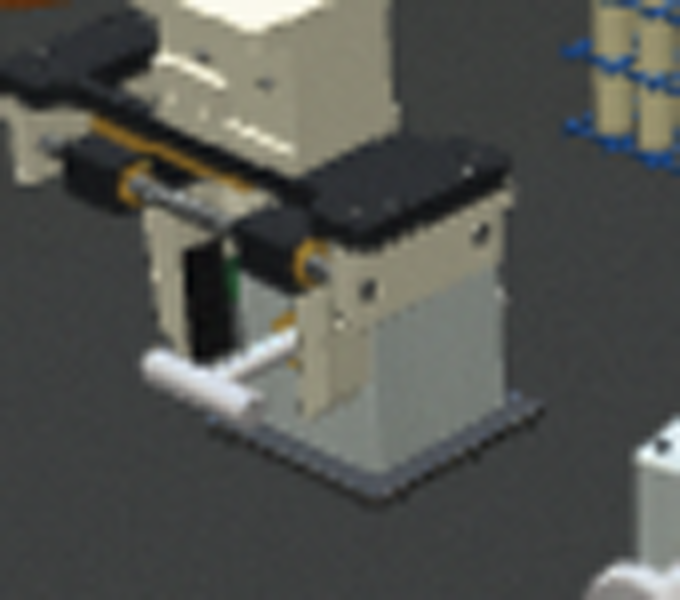

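Fingers straddle the T-bar's stem behind the bar. Lower 5 mm, close, pull.

Emit:
play_rows([
  {"offset": [0,0,0.006],"twist": 0},
  {"offset": [0,0,0],"twist": 0},
  {"offset": [0,0,0],"twist": 0},
  {"offset": [0,0,0],"twist": 0},
  {"offset": [0,0,0],"twist": 0},
], jaw=255)

```text
time: 21.85
tool_pos: [553.6, 249.1, 214.4]
tcp_rot: [3.141, 0.0, -3.103]
contact_force: [0.0, 0.4, 0.8]
grip_width: 13.1
```

Emit:
play_rows([
  {"offset": [0,0,0],"twist": 0},
  {"offset": [0,0,0],"twist": 0},
  {"offset": [0,0,0],"twist": 0},
])

```text
time: 22.15
tool_pos: [553.6, 249.1, 214.4]
tcp_rot: [3.142, 0.0, -3.103]
contact_force: [-0.4, -0.4, 0.9]
grip_width: 8.8
```

Emit:
play_rows([
  {"offset": [0.004,0,0],"twist": 0},
  {"offset": [0.004,0,0],"twist": 0},
])

```text
time: 22.35
tool_pos: [546.9, 248.6, 214.5]
tcp_rot: [3.141, 0.005, -3.103]
contact_force: [9.1, -0.7, -4.9]
grip_width: 9.3
```

Emit:
play_rows([
  {"offset": [0.005,0,0],"twist": 0},
  {"offset": [0.005,0,0],"twist": 0},
  {"offset": [0.005,0,0],"twist": 0},
  {"offset": [0.004,0,0],"twist": 0},
  {"offset": [0,0,0],"twist": 0},
])

```text
time: 22.85
tool_pos: [524.9, 247.6, 214.3]
tcp_rot: [-3.14, -0.004, -3.102]
contact_force: [-5.4, -4.4, 6.1]
grip_width: 9.1
```

Emit:
play_rows([
  {"offset": [0,0,0],"twist": 0},
  {"offset": [0,0,0],"twist": 0},
  {"offset": [0,0,0],"twist": 0},
  {"offset": [0,0,0],"twist": 0},
  {"offset": [0,0,0],"twist": 0},
], jaw=0)

```text
time: 23.35
tool_pos: [526.6, 248.1, 214.1]
tcp_rot: [3.141, 0.0, -3.103]
contact_force: [0.1, 0.4, 0.3]
grip_width: 44.2
```

Emit:
play_rows([
  {"offset": [0,0,0],"twist": 0},
  {"offset": [0,0,-0.03],"twist": 0},
  {"offset": [0,0,-0.04],"twist": 0},
  {"offset": [0,0,-0.04],"twist": 0},
  {"offset": [0,0,0],"twist": 0},
])

```text
time: 23.85
tool_pos: [527.8, 248.5, 330.2]
tcp_rot: [3.139, 0.011, -3.103]
contact_force: [0.6, -0.9, -0.1]
grip_width: 84.2
```

Emit:
play_rows([
  {"offset": [0.04,0,-0.02],"twist": 0},
  {"offset": [0.04,0,-0.02],"twist": 0},
  {"offset": [0.04,0,-0.01],"twist": 0},
  {"offset": [0,0,0],"twist": 0},
  {"offset": [0,0,0],"twist": 0},
])

```text
time: 24.35
tool_pos: [406.3, 243.5, 374.5]
tcp_rot: [3.141, 0.001, -3.102]
contact_force: [0.9, -0.5, -0.1]
grip_width: 91.7
```

Run:
```python
from h import *
for n in ("side","top"):
  im=viewer.capture(n);cv2.imwrite(f"pics/{n}16.png",im[:,:,::-1])
crop("pics/side16.png",160,110,350,250,4,"pics/s16d.png")
cv2.imwrite("pics/t16b.png",cv2.resize(cv2.imread("pics/top16.png"),(800,600)))
o=status.get_obs();print(o['contact_force'],o['tool_pos'],o['time'],o['grip_width'],abs(o['dq']).max())
```

```text
[-0.0163839  -0.28800773 -0.3852933 ] [407.42318784 243.45607092 373.88069011] 24.45 91.48894666962615 0.015235785889582347
```

View pics/s16d.png

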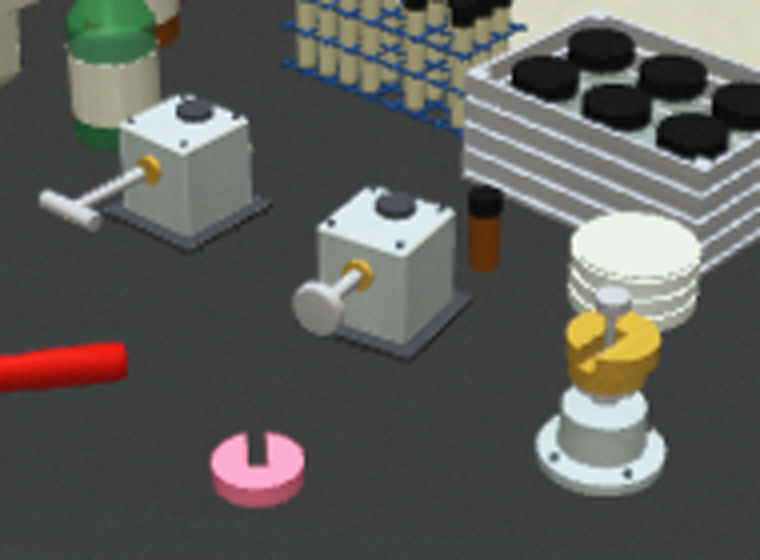

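View pics/t16b.png

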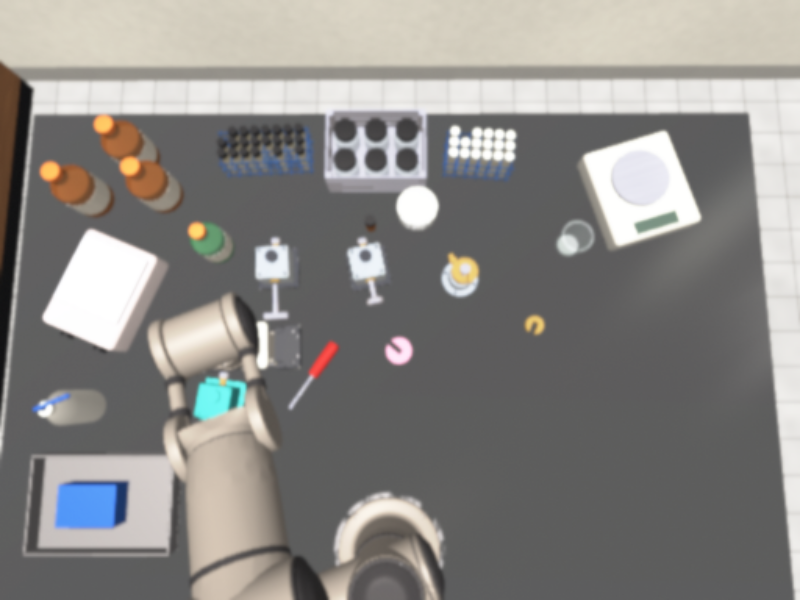

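The pictures show the T-bar well out (its stem visibly longer, bar at side-crop pixel (70,210)), the vent head close to its block (320,308), and the disc flat on the carrier (612,335). The bystanders haven't moved and the gripper is clear, so I'm handing in.

```bash
python3 -c "
from plant import ticket
print(ticket.close_job())"
```

```text
the job is handed in; nothing more can be done
None
```

The job is handed in after 24.45 s of the 72 s allowed; no verdict was reported, so these are my own checks.

**What I did:** I gripped the vent stem behind its head and pulled it out. I then picked up the 56 mm brass disc and slid it onto the rod from the far side, with its slot about 130 degrees from the hung disc's slot. I set it down (slight contact, about 3 N) and let go. After that I pushed the vent knob home, pulled the T-bar supply knob out and backed the gripper clear. The two knobs were never out together.

**Last checks:**
- **Knobs:** the final pictures show the vent knob home and the supply knob out. I judged both by eye against their earlier positions rather than measuring the last millimetre.
- **Disc:** it lies flat on the hung disc, about 2 mm from the rod axis measured from the side view just after release, and it still looks that way in the last pictures.
- **Bystanders:** they look where they were at the start.
- **Gripper:** it is clear, with a force reading near zero.

**Disagreements:** the side and top cameras differed by 3 to 8 mm in places. I trusted the top view, checked it against the fingers in view, and lined the slot up with the rod inside the side picture. The vent's pull axis was also about 1 degree off my estimate, which put up to about 11 N sideways on the gripper during the pull.

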